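# Feel the key boxes' gaps and sign off the check

### The arm

A 6-joint arm with a two-finger parallel gripper is mounted at the origin on the work surface. World frame = base frame: x ahead of the robot, y to its left, z up, the work surface at z = 0. Lengths are in m, angles in degrees, forces in N, time in s.
With the tool pointing down it reaches from about 0.3 to 0.775 m from the base axis. Payload 14.6 kg.
Tool frame: the origin (TCP) lies at the very end of the fingers, on their centre line; the grasp point (between the pads) lies 19 mm behind it; x points along the fingers, y is the direction in which the jaws open and shut, and the axes are right-handed (so a half turn about x gives the same grasp; the last joint's range is limited). The gripper opens to 94 mm and grips with 3 to 60 N. Pads are 16 mm wide; open, the fingers measure 119 mm over their backs; the gripper's body (75 mm by 177 mm) begins 78 mm behind the grasp point.
Start: joints at [61.215, 17.183, 87.147, -0, 75.671, -3.816], TCP at [0.232, 0.499, 0.205] pointing down, gripper open.
Joint ranges: [-173.82, 173.82], [-45.26, 126.66], [13.44, 144.39], [-59.66, 239.66], [0, 175.72], [-146.38, 146.38]. Speed limits (degrees/s): [127.2, 127.2, 147.25, 180, 180, 180].

### API

Orientations are given as a 3x3 rotation matrix whose columns are the frame's x, y, z axes.
In Python, from plant import sensors, read_camera, get_calibration, bot gives the robot as it stands.
- The arm moves only by the tool drive_tool, never from a script. Its argument "deltas" is a list of rows, each an object with "slide": the shift along the tool's x, y, z in m, a list of three; "angular": the turn, a rotation vector about the tool's x, y, z in degrees, a list of three. In form: [{"slide": [x, y, z], "angular": [rx, ry, rz]}, ...]. A call has exactly 8 rows; each row is the pose to reach, as a shift and turn from the pose commanded when the call began, along the tool's axes at that moment; what a row does not reach only later rows make up. A row lasts 1/12 s, in which the tool goes at most 41.7 mm and 7.16 degrees, less where a joint would pass 70% of its speed; a pose out of reach is approached as far as the arm can. A call with a gripper value outside its range is refused whole. "hand" is the closure in counts, from 0 (fully open) to 255 (shut), set as the call begins (left out, the last holds). The fingers move at their own pace and stop on an object; "squeeze" is the grip in N (left out, the last holds). Time passes only in rows, so rows that repeat a pose let the fingers close, or fill a call up. It gives the time, the measured TCP pose, the force and the opening at its end, in the units of the state.
- sensors.sense(): the state, without advancing time (a new reading comes with each control period).
- read_camera(name): name is "scene" or "top" or "wrist"; returns the picture (480x640x3 uint8, blue, green, red); there is no depth.
- get_calibration(name): a dict with "K" (3x3 intrinsics, pixels), "R" (3x3) and "t" (3): a world point X has camera coordinates R X + t. Camera axes: x right, y down, z forward; pixel columns grow to the right and rows downward; lengths in m; the calibration is good to about 2 mm. A picture is of the moment at which its call begins: read the wrist's pose just before it. get_calibration takes no time and is no camera call; for the wrist camera it gives the pose at the moment of the call.
- bot.sign_off(): hands the job in, once; it reports no verdict.
The state is a dict: "clock": time; "joint_pos": joint angles; "joint_vel": joint speeds; "effort": joint torques, N m; "tool_pos": TCP position; "eef_rot": TCP orientation; "contact_force": force on the tool from outside, world axes, zero at the start; "moment": the same for the moment, N m; "width": finger opening in m.
Only numpy, scipy, OpenCV 4.12 (cv2) and the standard library are available. Lean on these libraries where they do the work, as an engineer would, in place of code of your own. Each camera call takes 0.05 s, during which the arm holds its last target.

### The job

Check the gap between the drawers of every key box on the hall sideboard: slide the feeler gauge's blade in, as far as it goes without forcing it, at least 45 mm if it fits, and stand a green marker on top of each box where it fits, a red one where it jams. Lay the gauge back on its blue mat, and only then squeeze the scanner's trigger fully, hold it for half a second and let it go to sign the job off. Leave the bowl and the bell where they are.

Things in the scene. Friction and masses are not known exactly. Their poses are not given: they have to be found in the camera images.
- box_1: Heavy key box (4 kg, wood over steel), 90 deep (x) x 100 wide (y) x 83 high, flat top; may be absent. Origin: centre of underside; drawer fronts with brass knobs at -x, towards the robot. A level gap between the drawers, 72 wide, 9 high, centred at z 50, runs from its mouth at x -45 along +x. Some, alike outside, narrow to 2 mm from 18 mm inside: the blade jams there; in the others it goes in all its 60 mm.
- top_1 (a point): Centre of the flat top of box_1, 83 mm above its underside.
- rod_1 (a joint): Brass tell-tale rod in the gap of box_1, in m: 0 as found, its end 12 mm inside the mouth. The blade pushes it ahead (about 1 N); it stays where left and sticks out at the back by as much. Reads blade depth less 0.012: about 0.006 after a jam, 0.033 to 0.048 after a blade 45 to 60 mm in. Range 0 to 0.06.
- box_2: Heavy key box (4 kg, wood over steel), 90 deep (x) x 100 wide (y) x 83 high, flat top; may be absent. Origin: centre of underside; drawer fronts with brass knobs at -x, towards the robot. A level gap between the drawers, 72 wide, 9 high, centred at z 50, runs from its mouth at x -45 along +x. Some, alike outside, narrow to 2 mm from 18 mm inside: the blade jams there; in the others it goes in all its 60 mm.
- top_2 (a point): Centre of the flat top of box_2, 83 mm above its underside.
- rod_2 (a joint): Brass tell-tale rod in the gap of box_2, in m: 0 as found, its end 12 mm inside the mouth. The blade pushes it ahead (about 1 N); it stays where left and sticks out at the back by as much. Reads blade depth less 0.012: about 0.006 after a jam, 0.033 to 0.048 after a blade 45 to 60 mm in. Range 0 to 0.06.
- box_3: Heavy key box (4 kg, wood over steel), 90 deep (x) x 100 wide (y) x 83 high, flat top; may be absent. Origin: centre of underside; drawer fronts with brass knobs at -x, towards the robot. A level gap between the drawers, 72 wide, 9 high, centred at z 50, runs from its mouth at x -45 along +x. Some, alike outside, narrow to 2 mm from 18 mm inside: the blade jams there; in the others it goes in all its 60 mm.
- top_3 (a point): Centre of the flat top of box_3, 83 mm above its underside.
- rod_3 (a joint): Brass tell-tale rod in the gap of box_3, in m: 0 as found, its end 12 mm inside the mouth. The blade pushes it ahead (about 1 N); it stays where left and sticks out at the back by as much. Reads blade depth less 0.012: about 0.006 after a jam, 0.033 to 0.048 after a blade 45 to 60 mm in. Range 0 to 0.06.
- box_4: Heavy key box (4 kg, wood over steel), 90 deep (x) x 100 wide (y) x 83 high, flat top; may be absent. Origin: centre of underside; drawer fronts with brass knobs at -x, towards the robot. A level gap between the drawers, 72 wide, 9 high, centred at z 50, runs from its mouth at x -45 along +x. Some, alike outside, narrow to 2 mm from 18 mm inside: the blade jams there; in the others it goes in all its 60 mm.
- top_4 (a point): Centre of the flat top of box_4, 83 mm above its underside.
- rod_4 (a joint): Brass tell-tale rod in the gap of box_4, in m: 0 as found, its end 12 mm inside the mouth. The blade pushes it ahead (about 1 N); it stays where left and sticks out at the back by as much. Reads blade depth less 0.012: about 0.006 after a jam, 0.033 to 0.048 after a blade 45 to 60 mm in. Range 0 to 0.06.
- gauge: Feeler gauge, 120 g: yellow handle 80 long (x), 46 wide (y), 34 high, with a steel blade 60 long, 20 wide, 4 thick out of its +x end at mid height (17 above the underside). Origin: centre of the handle's underside; blade tip at x +100. Lies on its mat, z up; level, the blade meets a gap when the origin is 33 mm above the box's underside.
- mat: Blue felt mat, fixed, 190 (x) by 110 (y) by 4 mm thick, origin at the centre of its underside; the gauge's home.
- red_1: Red marker, an upright plastic block 34 (x) by 34 (y) by 30 mm high with a white dot on top, 30 g, loose on the sideboard; origin: centre of its underside.
- red_2: Red marker, an upright plastic block 34 (x) by 34 (y) by 30 mm high with a white dot on top, 30 g, loose on the sideboard; origin: centre of its underside.
- green_1: Green marker, an upright plastic block 34 (x) by 34 (y) by 30 mm high with a white dot on top, 30 g, loose on the sideboard; origin: centre of its underside.
- green_2: Green marker, an upright plastic block 34 (x) by 34 (y) by 30 mm high with a white dot on top, 30 g, loose on the sideboard; origin: centre of its underside.
- scanner: Hand scanner clamped on its side on a low stand (fixed), aimed along its +y at a job card 200 mm off. Origin: under the stand, at the inner end of the grip. The black grip runs out level along -x (x 0 to -113), y -14 to +12, z 38 to 72, free above and below; the grey body is at x above 0, its top at z 82.
- squeeze (a point): Where fingers from above should close on grip and trigger, along the scanner's y: scanner frame x -58, y +10, z 55 mm, midway over their width with the trigger squeezed home (about 48 mm; 60 mm with it free).
- trigger (a joint): Orange sprung trigger on the grip's +y side, a lever 67 long, 8 thick, 26 high, hinged upright at the grip's inner end, its free end towards -x. 0 = free, 0.25 rad = squeezed home; the tip moves 17 mm towards the grip. Takes 3 to 7 N and springs back when let go.
- bowl: Blue bowl 90 mm across, 40 high, bystander.
- bell: Small brass hand bell, 52 mm across and 52 high, bystander.
There are look-alikes about, which are no part of the job. What is shaped like the red_2 but grey or pink is not meant.

How it is judged (in metres and radians):
On the way, in this order (a step that is already met when the one before it is completed fails the run):
1. every gap felt, the right marker on every box, gauge back on its mat (((value of joint rod_1 above 0.03 m and distance between any of green_1, green_2 and top_1 below 0.06 m and not (distance between any of red_1, red_2 and top_1 below 0.06 m)) or (value of joint rod_1 between 0.003 and 0.011 m and distance between any of red_1, red_2 and top_1 below 0.06 m and not (distance between any of green_1, green_2 and top_1 below 0.06 m))) and ((value of joint rod_2 above 0.03 m and distance between any of green_1, green_2 and top_2 below 0.06 m and not (distance between any of red_1, red_2 and top_2 below 0.06 m)) or (value of joint rod_2 between 0.003 and 0.011 m and distance between any of red_1, red_2 and top_2 below 0.06 m and not (distance between any of green_1, green_2 and top_2 below 0.06 m))) and ((value of joint rod_3 above 0.03 m and distance between any of green_1, green_2 and top_3 below 0.06 m and not (distance between any of red_1, red_2 and top_3 below 0.06 m)) or (value of joint rod_3 between 0.003 and 0.011 m and distance between any of red_1, red_2 and top_3 below 0.06 m and not (distance between any of green_1, green_2 and top_3 below 0.06 m))) and ((value of joint rod_4 above 0.03 m and distance between any of green_1, green_2 and top_4 below 0.06 m and not (distance between any of red_1, red_2 and top_4 below 0.06 m)) or (value of joint rod_4 between 0.003 and 0.011 m and distance between any of red_1, red_2 and top_4 below 0.06 m and not (distance between any of green_1, green_2 and top_4 below 0.06 m))) and x of gauge in the frame of mat between -0.085 and 0.085 m and y of gauge in the frame of mat between -0.05 and 0.05 m and z of gauge in the frame of mat below 0.035 m), for 0.2 s.
2. the scanner's trigger squeezed home (value of joint trigger above 0.2 rad), for 0.3 s.
At the end, for the whole second after the job is handed in: Each box: rod over 30 mm in and a green marker on top, or 3 to 11 mm in (jam) and a red one on top (within 60 mm of its centre), no other. The gauge rests with its handle's centre over the mat; all at rest; trigger, once squeezed past 0.2 rad for 0.3 s, below 0.05 rad (all of step 1 and linear speed of each of gauge, red_1, red_2, green_1, green_2 below 0.02 m/s and value of joint trigger below 0.05 rad); the robot touches nothing.
It fails at once if the bowl is disturbed (moved more than 30 mm) (distance of bowl from where it was at the start of the episode above 0.03 m).
It fails at once if the bell is disturbed (moved more than 30 mm) (distance of bell from where it was at the start of the episode above 0.03 m).
It fails at once if the gauge is forced against a box or into its gap (over 50 N) (contact force between gauge and box_1 above 50 N or contact force between gauge and box_2 above 50 N or contact force between gauge and box_3 above 50 N or contact force between gauge and box_4 above 50 N).
Of box_1, box_2, box_3, box_4 only 3 to 4 are there at a start; the rules pass over those that are not, and their reading is None.
At some moment in a run one of gauge may be knocked a few centimetres aside while the robot is not near it.
Once in a run the grip may slacken for a moment while it holds something.
It also fails if it takes over 210 s, if anything falls off the work surface, if the arm or the gripper's body presses on something with over 40 N, if the wrist force passes 120 N, or if a joint passes its speed limit or range.

## Working session

There is one attempt and no reset: what is moved stays moved. The work goes in short steps, Python scripts to look and compute and a tool call to move; the robot and the scene stay as the last step left them, time stands still between calls to the robot, and variables do not carry over. Pictures are saved under pics/ and viewed, and the job is handed in when it is done.

Besides the shell and the picture viewer there is one more tool, called by a JSON object that holds its "op" and its "data". drive_tool: Moves the arm, as the interface text tells. Its arguments: {"type":"object","properties":{"deltas":{"type":"array","items":{"type":"object","properties":{"slide":{"type":"array","items":{"type":"number"}},"angular":{"type":"array","items":{"type":"number"}}}}},"hand":{"type":"number"},"squeeze":{"type":"number"}},"required":["deltas"]}

```bash
ls; mkdir -p pics; python3 - <<'E'
from plant import sensors, read_camera, get_calibration, bot
import cv2
print(sensors.sense())
for n in("scene","top","wrist"):
    c=get_calibration(n);print(n,c)
    cv2.imwrite(f"pics/{n}0.png",read_camera(n))
E
```

```text
pics
{'clock': 0.0, 'joint_pos': array([ 6.12153537e+01,  1.72167111e+01,  8.71814455e+01, -2.47749443e-04,
        7.56713361e+01, -3.81515496e+00]), 'joint_vel': array([-0.01326284,  0.02366967,  0.01455627,  0.05033258,  0.12394571,
       -0.07455215]), 'effort': array([ 2.69125208e-03, -5.31788313e+01, -3.52749753e+01,  7.09518464e-02,
        2.42085446e-02, -1.11345917e-04]), 'tool_pos': array([0.2320383 , 0.49835129, 0.20486752]), 'eef_rot': array([[-5.80351064e-04,  4.22134291e-01,  9.06533123e-01],
       [-1.06502574e-03,  9.06532501e-01, -4.22134683e-01],
       [-9.99999264e-01, -1.21046742e-03, -7.65232164e-05]]), 'contact_force': array([ 0.47322353,  0.46959612, -0.04308068]), 'moment': array([-0.0306125 ,  0.00041865,  0.05279928]), 'width': 0.09407159138503225}
scene {'K': array([[608.9586251 ,   0.        , 316.38810138],
       [  0.        , 608.9586251 , 235.54747706],
       [  0.        ,   0.        ,   1.        ]]), 'R': array([[ 0.43375473,  0.90097502, -0.0100424 ],
       [ 0.59514584, -0.2948525 , -0.74757169],
       [-0.67650444,  0.31828607, -0.6641052 ]]), 't': array([-0.2931469 , -0.23413014,  1.60792285])}
top {'K': array([[588.96739944,   0.        , 320.03025377],
       [  0.        , 588.96739944, 235.39397638],
       [  0.        ,   0.        ,   1.        ]]), 'R': array([[-0.01743904, -0.99972427,  0.01572452],
       [-0.98154878,  0.01412266, -0.19068966],
       [ 0.190415  , -0.01875983, -0.98152442]]), 't': array([0.04875008, 0.52698389, 1.29142861])}
wrist {'K': array([[368.02001117,   0.        , 321.48132955],
       [  0.        , 368.02001117, 241.99600682],
       [  0.        ,   0.        ,   1.        ]]), 'R': array([[ 0.42210987,  0.90654406, -0.0010604 ],
       [ 0.87720802, -0.40815454,  0.25281606],
       [ 0.22875609, -0.10764634, -0.96751378]]), 't': array([-0.5490244 , -0.02608818,  0.38980314])}
```

View pics/scene0.png

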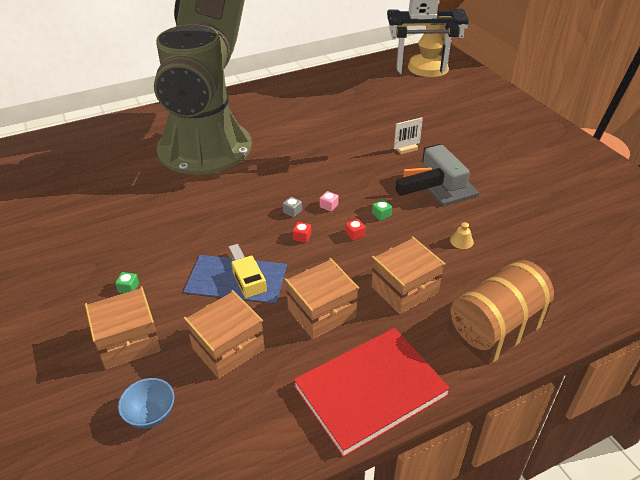

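View pics/top0.png

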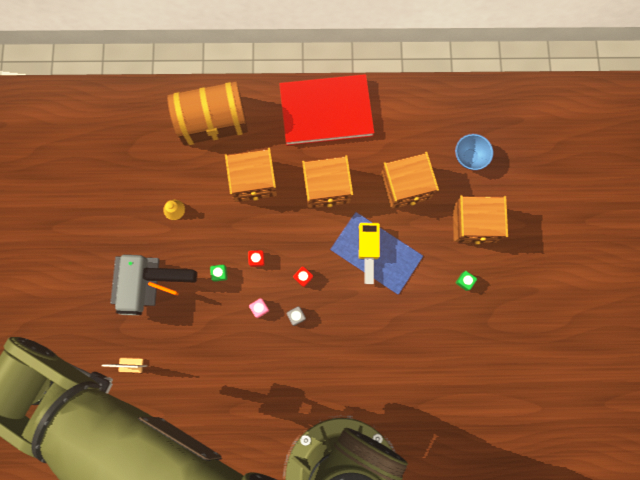

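View pics/wrist0.png

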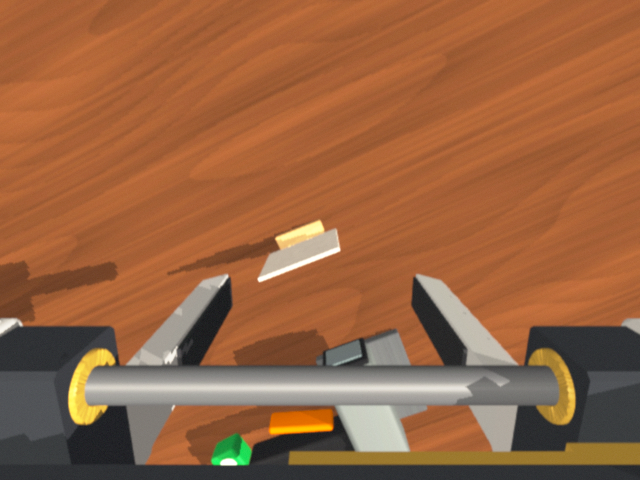

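The scene shows four boxes, with the gauge on the blue mat and its blade towards the robot. There are two red and two green markers, plus pink and grey decoys and a barrel. Next I'll measure positions.

```bash
cat > h.py <<'E'
import numpy as np, cv2
from plant import sensors, read_camera, get_calibration, bot
def ray(c,u,v,z):
    R,t,K=c["R"],c["t"],c["K"]
    d=R.T@np.linalg.solve(K,[u,v,1.]); o=-R.T@t
    return (o+d*(z-o[2])/d[2])
def proj(c,X):
    p=c["K"]@(c["R"]@np.array(X)+c["t"]); return p[:2]/p[2]
def blobs(img,lo,hi,amin=30):
    hsv=cv2.cvtColor(img,cv2.COLOR_BGR2HSV)
    m=cv2.inRange(hsv,np.array(lo),np.array(hi))
    cs,_=cv2.findContours(m,cv2.RETR_EXTERNAL,cv2.CHAIN_APPROX_NONE)
    return [c for c in cs if cv2.contourArea(c)>=amin],m
def rects(name,img,cs,z):
    c=get_calibration(name)
    for k in cs:
        P=np.array([ray(c,u,v,z)[:2] for u,v in k[:,0,:]]).astype(np.float32)*1000
        r=cv2.minAreaRect(P)
        print(cv2.minAreaRect(k)[0],"c",np.round(r[0],1),"size",np.round(r[1],1),"ang",round(r[2],1),"A",cv2.contourArea(k))
E
python3 - <<'E'
from h import *
img=cv2.imread("pics/top0.png")
hsv=cv2.cvtColor(img,cv2.COLOR_BGR2HSV)
for n,p in dict(boxtop=(250,168),boxtop2=(411,175),table=(300,230),mat=(345,245),yel=(369,228),green=(221,268),red=(252,255),blade=(369,272),orange=(160,288),pink=(262,305)).items(): print(n,hsv[p[1],p[0]])
for n,lo,hi,z in [("green",(50,120,60),(75,255,255),.03),("red",(0,200,120),(4,255,255),.03),("red2",(175,200,120),(180,255,255),.03),("yellow",(24,150,120),(33,255,255),.038),("mat",(105,80,40),(125,255,255),.004)]:
    cs,m=blobs(img,lo,hi);print(n);rects("top",img,cs,z)
cr=lambda x0,y0,x1,y1:cv2.resize(img[y0:y1,x0:x1],None,fx=4,fy=4,interpolation=cv2.INTER_CUBIC)
cv2.imwrite("pics/a.png",cr(220,145,360,210)); cv2.imwrite("pics/b.png",cr(375,145,515,250)); cv2.imwrite("pics/c.png",cr(105,245,305,325)); cv2.imwrite("pics/d.png",cr(325,205,485,300))
E
```

```text
boxtop [ 16 192 239]
boxtop2 [ 15 191 235]
table [ 10 189 165]
mat [114 100 178]
yel [ 12 110  74]
green [ 60 137 232]
red [ 30  15 255]
blade [ 20  27 234]
orange [ 19 255 255]
pink [ 30   8 255]
green
(466.2691955566406, 280.3461608886719) c [ 422.1 -292.9] size [35.6 37.4] ang 53.6 A 221.5
(218.0, 272.5) c [448.9 274. ] size [35.5 34.3] ang 7.0 A 200.5
red
(302.7500305175781, 276.2500305175781) c [437.3  81. ] size [35.7 34. ] ang 44.3 A 212.0
(255.5, 258.0) c [481.  188.8] size [37.  34.4] ang 0.3 A 211.0
(326.2917785644531, 107.5008544921875) c [846.6  20. ] size [152.2 213.5] ang 5.6 A 5072.5
red2
yellow
(368.5, 239.5) c [519.1 -71.3] size [44.  77.9] ang 88.3 A 625.0
(177.21153259277344, 106.55770111083984) c [848.9 376.3] size [45.2  8.8] ang 12.1 A 46.5
(203.5, 101.5) c [861.2 313.8] size [49.3  9.3] ang 11.6 A 53.0
(229.88461303710938, 96.9230728149414) c [872.2 250.9] size [47.9  8.9] ang 11.2 A 52.5
mat
(390.63824462890625, 261.9970703125) c [ 471.7 -124.8] size [108.3 107.8] ang 55.5 A 1340.5
(359.0384216308594, 241.19227600097656) c [522.1 -52.1] size [ 90.2 107.8] ang 55.6 A 799.0
(468.14593505859375, 149.80052185058594) c [ 744.5 -325.4] size [58.5 89.3] ang 68.0 A 454.0
```

View pics/a.png

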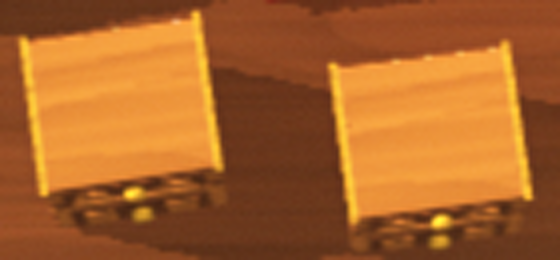

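View pics/b.png

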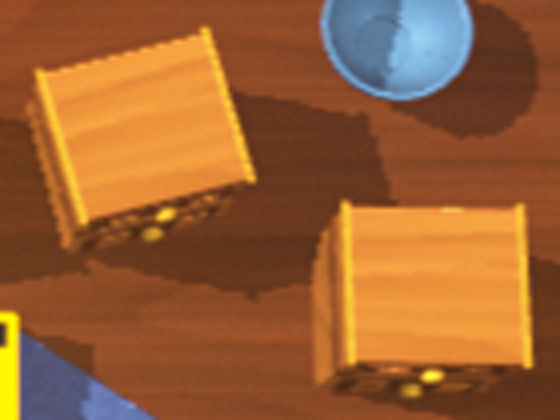

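View pics/c.png

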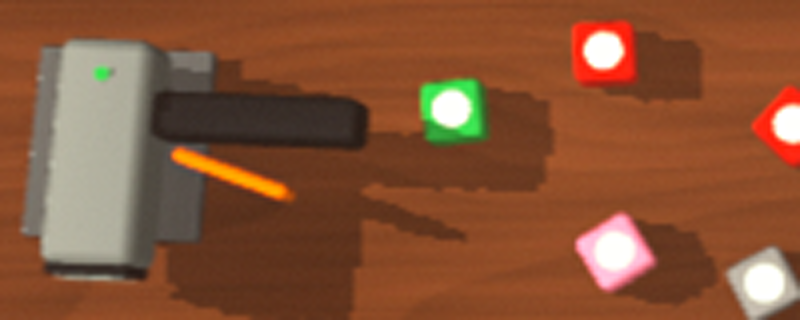

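View pics/d.png

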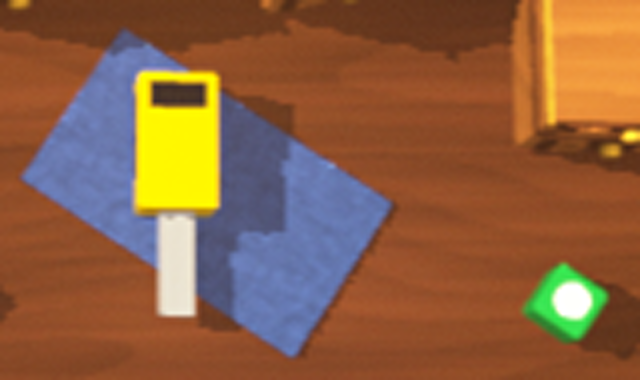

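```bash
python3 - <<'E'
from h import *
c=get_calibration("top")
def q(name,o,pts,z):
    P=np.array([ray(c,o[0]+(x+.5)/4-.5,o[1]+(y+.5)/4-.5,z)[:2] for x,y in pts])*1000
    print(name,"c",P.mean(0).round(1),"e",[np.linalg.norm(P[i]-P[(i+1)%4]).round(1) for i in range(4)])
    # direction TL+TR - BL-BR is away
    d=P[0]+P[1]-P[2]-P[3]; w=P[0]+P[3]-P[1]-P[2]
    print("  yaw",np.degrees(np.arctan2(d[1],d[0])).round(1), np.degrees(np.arctan2(-w[0],w[1])).round(1), P.round(0).tolist())
q("A",(220,145),[(20,38),(200,12),(222,168),(42,194)],.083)
q("B",(220,145),[(330,64),(508,42),(531,198),(353,222)],.083)
q("C",(375,145),[(37,72),(208,28),(254,180),(83,222)],.083)
q("D",(375,145),[(342,203),(524,206),(531,366),(347,364)],.083)
q("mat",(325,205),[(125,28),(392,205),(297,357),(22,178)],.004)
q("gauge",(325,205),[(136,72),(218,72),(219,206),(134,206)],.038)
q("grip",(105,245),[(160,92),(366,100),(364,146),(157,138)],.072)
q("trig",(105,245),[(174,150),(176,158),(288,198),(292,190)],.068)
q("scan body",(105,245),[(70,42),(160,42),(150,262),(48,262)],.082)
q("blade",(325,205),[(157,212),(195,212),(195,315),(157,315)],.023)
# scene verification of gauge/markers
s=cv2.imread("pics/scene0.png")
for n,lo,hi,z in [("green",(50,120,60),(75,255,255),.015),("red",(0,200,120),(4,255,255),.015)]:
    cs,m=blobs(s,lo,hi);print(n);rects("scene",s,[k for k in cs if cv2.contourArea(k)<900],z)
E
```

```text
A c [674.  197.3] e [np.float64(103.3), np.float64(93.2), np.float64(102.0), np.float64(92.9)]
  yaw 8.0 7.9 [[713.0, 255.0], [727.0, 153.0], [635.0, 140.0], [621.0, 241.0]]
B c [655.   22.2] e [np.float64(102.4), np.float64(92.7), np.float64(101.3), np.float64(93.6)]
  yaw 6.9 6.9 [[695.0, 79.0], [707.0, -23.0], [615.0, -34.0], [602.0, 67.0]]
C c [ 656.1 -168.1] e [np.float64(102.3), np.float64(92.9), np.float64(100.7), np.float64(91.3)]
  yaw 13.8 13.8 [[688.0, -108.0], [713.0, -207.0], [623.0, -228.0], [600.0, -130.0]]
D c [ 561.2 -327.3] e [np.float64(103.3), np.float64(92.2), np.float64(103.1), np.float64(92.7)]
  yaw -1.9 -1.6 [[609.0, -277.0], [606.0, -380.0], [514.0, -377.0], [516.0, -274.0]]
mat c [494.2 -93. ] e [np.float64(188.5), np.float64(106.6), np.float64(190.5), np.float64(109.6)]
  yaw -34.7 -34.8 [[593.0, -47.0], [484.0, -201.0], [396.0, -141.0], [503.0, 16.0]]
gauge c [519.4 -71.9] e [np.float64(47.5), np.float64(78.4), np.float64(48.7), np.float64(78.4)]
  yaw -2.1 -0.8 [[559.0, -50.0], [558.0, -97.0], [480.0, -95.0], [481.0, -46.0]]
grip c [440.8 372.7] e [np.float64(113.5), np.float64(25.5), np.float64(113.7), np.float64(25.5)]
  yaw -1.3 -3.1 [[457.0, 429.0], [450.0, 316.0], [425.0, 316.0], [431.0, 430.0]]
trig c [411.1 388.8] e [np.float64(4.6), np.float64(66.2), np.float64(4.8), np.float64(69.3)]
  yaw 70.1 -95.2 [[425.0, 421.0], [420.0, 420.0], [397.0, 358.0], [402.0, 356.0]]
scan body c [423.2 453.7] e [np.float64(49.2), np.float64(120.2), np.float64(54.8), np.float64(120.2)]
  yaw -1.6 -0.9 [[484.0, 477.0], [483.0, 427.0], [363.0, 428.0], [364.0, 483.0]]
blade c [449.2 -70.6] e [np.float64(22.0), np.float64(59.7), np.float64(21.8), np.float64(59.7)]
  yaw -1.9 -0.9 [[479.0, -61.0], [479.0, -83.0], [419.0, -81.0], [420.0, -59.0]]
green
(127.0, 282.0) c [ 417.2 -298.1] size [42.2 58.3] ang 88.9 A 328.5
(382.0, 209.5) c [448.6 275. ] size [41. 69.] ang 60.3 A 259.0
red
```

```bash
cat >> h.py <<'E'
def plan(x,y,z,psi,verbose=True):
    """delta from the measured pose to TCP (mm) with tool down, jaw axis yaw psi"""
    s=sensors.sense(); R=np.array(s["eef_rot"]); p=np.array(s["tool_pos"])
    a=np.radians(psi); T=np.column_stack([[0,0,-1],[np.cos(a),np.sin(a),0],[np.sin(a),-np.cos(a),0]])
    T=np.column_stack([T[:,0],T[:,1],np.cross(T[:,0],T[:,1])])
    from scipy.spatial.transform import Rotation as Ro
    w=np.degrees(Ro.from_matrix(R.T@T).as_rotvec())
    d=R.T@(np.array([x,y,z])/1000-p)
    print("t",round(s["clock"],2),"pos",(p*1000).round(1),"psi",np.degrees(np.arctan2(R[1,1],R[0,1])).round(1),"q",np.round(s["joint_pos"],1),"F",np.round(s["contact_force"],1),"w",round(s["width"],4))
    print("slide",d.round(4),"angular",w.round(2),"rows",np.linalg.norm(d)/.0417,np.linalg.norm(w)/7.16)
E
python3 -c "
from h import *
plan(519,-71.5,120,89)"
```

```text
t 0.15 pos [232.1 498.4 205.1] psi 65.0 q [61.2 17.2 87.2 -0.  75.7 -3.8] F [0.1 0.5 1.3] w 0.0941
slide [ 0.0854 -0.3955  0.5007] angular [-2.397e+01 -1.000e-02  5.000e-02] rows 15.43704177753379 3.3474976066773463
```

{"op": "drive_tool", "data": {"deltas": [{"slide":[0.02,-0.2,0.25],"angular":[-24,0,0]},{"slide":[0.02,-0.2,0.25],"angular":[-24,0,0]},{"slide":[0.02,-0.2,0.25],"angular":[-24,0,0]},{"slide":[0.02,-0.2,0.25],"angular":[-24,0,0]},{"slide":[0.02,-0.2,0.25],"angular":[-24,0,0]},{"slide":[0.02,-0.2,0.25],"angular":[-24,0,0]},{"slide":[0.02,-0.2,0.25],"angular":[-24,0,0]},{"slide":[0.02,-0.2,0.25],"angular":[-24,0,0]}], "hand": 0, "squeeze": 25}}

```text
clock: 0.82
tool_pos: [0.3748, 0.2095, 0.1854]
eef_rot: [[0.0, 0.017, 1.0], [-0.0, 1.0, -0.017], [-1.0, -0.0, 0.0]]
contact_force: [0.7, 0.4, 0.4]
width: 0.0939
```

```bash
python3 -c "
from h import *
plan(519,-71.5,120,89)"
```

```text
t 0.82 pos [374.8 209.5 185.4] psi 89.0 q [ 24.3   2.7 106.9  -0.   70.4 -64.7] F [0.7 0.4 0.4] w 0.0939
slide [ 0.0654 -0.2785  0.149 ] angular [0.02 0.01 0.  ] rows 7.735061942862078 0.0035964027919722827
```

{"op": "drive_tool", "data": {"deltas": [{"slide":[0.065,-0.279,0.149],"angular":[0,0,0]},{"slide":[0.065,-0.279,0.149],"angular":[0,0,0]},{"slide":[0.065,-0.279,0.149],"angular":[0,0,0]},{"slide":[0.065,-0.279,0.149],"angular":[0,0,0]},{"slide":[0.065,-0.279,0.149],"angular":[0,0,0]},{"slide":[0.065,-0.279,0.149],"angular":[0,0,0]},{"slide":[0.065,-0.279,0.149],"angular":[0,0,0]},{"slide":[0.065,-0.279,0.149],"angular":[0,0,0]}]}}

```text
clock: 1.48
tool_pos: [0.5192, -0.0726, 0.1195]
eef_rot: [[-0.001, 0.018, 1.0], [-0.0, 1.0, -0.018], [-1.0, -0.0, -0.001]]
contact_force: [1.5, 1.3, 0.0]
width: 0.0941
```

```bash
python3 -c "
from h import *
plan(519,-71.5,8,89)
c=get_calibration('wrist'); i=read_camera('wrist'); cv2.imwrite('pics/w1.png',i)
cs,m=blobs(i,(24,150,100),(33,255,255),200); rects('wrist',i,cs,.038)
cs,m=blobs(read_camera('top'),(24,150,120),(33,255,255),200); rects('top',i,cs,.038)
"
```

```text
t 1.48 pos [519.2 -72.6 119.5] psi 89.0 q [ -12.    19.    96.8   -0.    64.2 -100.9] F [1.5 1.3 0. ] w 0.0941
slide [ 0.1115  0.0011 -0.0002] angular [-0.04 -0.03  0.  ] rows 2.6749119023374512 0.007293581973207232
(255.5, 434.5000305175781) c [ 681.2 -134.7] size [60.2  4.3] ang 13.8 A 236.5
(321.0, 244.5) c [517.8 -76.9] size [44.7 80.8] ang 88.4 A 6285.5
```

View pics/w1.png

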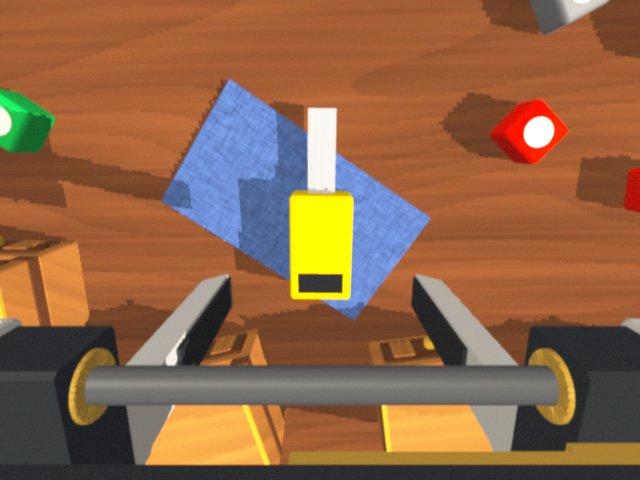

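{"op": "drive_tool", "data": {"deltas": [{"slide":[0.04,0,0],"angular":[0,0,0]},{"slide":[0.075,0,0],"angular":[0,0,0]},{"slide":[0.095,0,0],"angular":[0,0,0]},{"slide":[0.105,0,0],"angular":[0,0,0]},{"slide":[0.111,0,0],"angular":[0,0,0]},{"slide":[0.111,0,0],"angular":[0,0,0]},{"slide":[0.111,0,0],"angular":[0,0,0]},{"slide":[0.111,0,0],"angular":[0,0,0]}]}}

```text
clock: 2.25
tool_pos: [0.5194, -0.0697, 0.0108]
eef_rot: [[0.002, 0.017, 1.0], [-0.0, 1.0, -0.017], [-1.0, -0.0, 0.002]]
contact_force: [-0.0, 0.7, -1.1]
width: 0.0943
```

{"op": "drive_tool", "data": {"deltas": [{"slide":[0,0,0],"angular":[0,0,0]},{"slide":[0,0,0],"angular":[0,0,0]},{"slide":[0,0,0],"angular":[0,0,0]},{"slide":[0,0,0],"angular":[0,0,0]},{"slide":[0,0,0],"angular":[0,0,0]},{"slide":[0,0,0],"angular":[0,0,0]},{"slide":[0,0,0],"angular":[0,0,0]},{"slide":[0,0,0],"angular":[0,0,0]}], "hand": 255, "squeeze": 25}}

```text
clock: 2.92
tool_pos: [0.5187, -0.0698, 0.0095]
eef_rot: [[0.0, 0.017, 1.0], [-0.0, 1.0, -0.017], [-1.0, -0.0, 0.0]]
contact_force: [0.0, -0.4, -0.1]
width: 0.0459
```

```bash
python3 -c "
from h import *
plan(519,-71.5,120,89)"
```

```text
t 2.92 pos [518.7 -69.8   9.5] psi 89.0 q [ -11.7   28.3  100.9   -0.    50.8 -100.7] F [ 0.  -0.4 -0.1] w 0.0459
slide [-0.1105 -0.0017  0.0004] angular [0.03 0.01 0.01] rows 2.6505473010831313 0.004565541450085759
```

{"op": "drive_tool", "data": {"deltas": [{"slide":[-0.03,0,0],"angular":[0,0,0]},{"slide":[-0.06,0,0],"angular":[0,0,0]},{"slide":[-0.09,0,0],"angular":[0,0,0]},{"slide":[-0.12,0,0],"angular":[0,0,0]},{"slide":[-0.12,0,0],"angular":[0,0,0]},{"slide":[-0.12,0,0],"angular":[6,0,0]},{"slide":[-0.12,0,0],"angular":[12,0,0]},{"slide":[-0.12,0,0],"angular":[18,0,0]}]}}

```text
clock: 3.58
tool_pos: [0.5183, -0.0697, 0.1288]
eef_rot: [[-0.001, 0.33, 0.944], [0.0, 0.944, -0.33], [-1.0, -0.0, -0.001]]
contact_force: [-0.5, 0.0, -2.0]
width: 0.0456
```

{"op": "drive_tool", "data": {"deltas": [{"slide":[0,0,0],"angular":[7,0,0]},{"slide":[0,0,0],"angular":[14,0,0]},{"slide":[0,0,0],"angular":[21,0,0]},{"slide":[0,0,0],"angular":[28,0,0]},{"slide":[0,0,0],"angular":[35,0,0]},{"slide":[0,0,0],"angular":[42,0,0]},{"slide":[0,0,0],"angular":[49,0,0]},{"slide":[0,0,0],"angular":[56,0,0]}]}}

```text
clock: 4.25
tool_pos: [0.5183, -0.0697, 0.1287]
eef_rot: [[-0.001, 0.967, 0.253], [0.0, 0.253, -0.967], [-1.0, -0.001, -0.0]]
contact_force: [0.3, -0.3, -1.6]
width: 0.046
```

{"op": "drive_tool", "data": {"deltas": [{"slide":[0,0,0],"angular":[7,0,0]},{"slide":[0,0,0],"angular":[14,0,0]},{"slide":[0,0,0],"angular":[21,0,0]},{"slide":[0,0,0],"angular":[28,0,0]},{"slide":[0,0,0],"angular":[35,0,0]},{"slide":[0,0,0],"angular":[42,0,0]},{"slide":[0,0,0],"angular":[49,0,0]},{"slide":[0,0,0],"angular":[56,0,0]}]}}

```text
clock: 4.92
tool_pos: [0.5183, -0.0697, 0.1286]
eef_rot: [[-0.001, 0.751, -0.66], [0.0, -0.66, -0.751], [-1.0, -0.001, 0.001]]
contact_force: [0.5, 0.2, -1.6]
width: 0.0459
```

```bash
python3 -c "
from h import *
plan(491,2.4,130,-83.1)"
```

```text
t 4.92 pos [518.3 -69.7 128.6] psi -41.3 q [-11.7  18.3  96.5  -0.   65.3  29.6] F [ 0.5  0.2 -1.6] w 0.0459
slide [-0.0013 -0.0681 -0.0361] angular [4.178e+01 5.000e-02 4.000e-02] rows 1.8484235178731232 5.835663554831086
```

{"op": "drive_tool", "data": {"deltas": [{"slide":[0,-0.068,-0.036],"angular":[7,0,0]},{"slide":[0,-0.068,-0.036],"angular":[14,0,0]},{"slide":[0,-0.068,-0.036],"angular":[21,0,0]},{"slide":[0,-0.068,-0.036],"angular":[28,0,0]},{"slide":[0,-0.068,-0.036],"angular":[35,0,0]},{"slide":[0,-0.068,-0.036],"angular":[41.8,0,0]},{"slide":[0,-0.068,-0.036],"angular":[41.8,0,0]},{"slide":[0,-0.068,-0.036],"angular":[41.8,0,0]}]}}

```text
clock: 5.58
tool_pos: [0.4907, 0.0021, 0.1289]
eef_rot: [[-0.001, 0.13, -0.992], [0.0, -0.992, -0.13], [-1.0, -0.0, 0.001]]
contact_force: [-1.1, -0.1, -0.7]
width: 0.0461
```

```bash
python3 -c "
from h import *
plan(491,2.4,38.5,-83.1)
c=get_calibration('wrist'); i=read_camera('wrist'); cv2.imwrite('pics/w2.png',i)
cv2.imwrite('pics/s2.png',read_camera('scene'))
"
```

```text
t 5.58 pos [490.7   2.1 128.9] psi -82.5 q [ -4.   14.3 101.6   0.   64.1  78.5] F [-1.1 -0.1 -0.7] w 0.0461
slide [ 0.0904 -0.0003 -0.0004] angular [0.55 0.04 0.01] rows 2.1686386370758517 0.0771714939898366
```

View pics/w2.png

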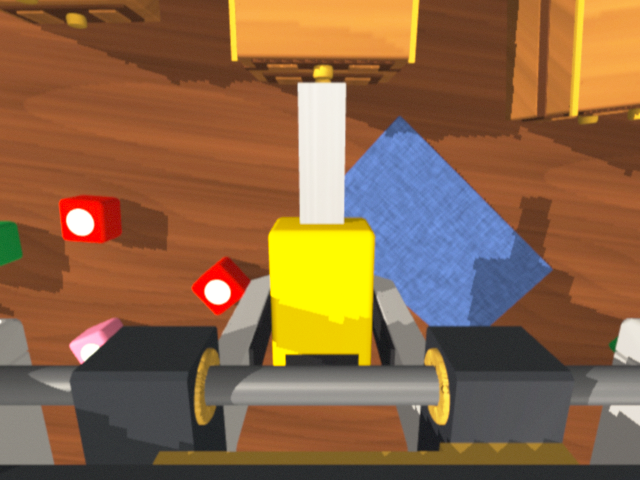

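View pics/s2.png

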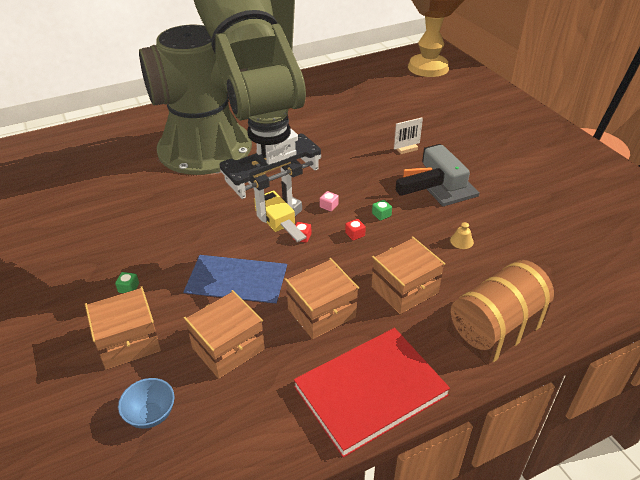

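{"op": "drive_tool", "data": {"deltas": [{"slide":[0.03,0,0],"angular":[0,0,0]},{"slide":[0.06,0,0],"angular":[0,0,0]},{"slide":[0.08,0,0],"angular":[0.5,0,0]},{"slide":[0.09,0,0],"angular":[0.5,0,0]},{"slide":[0.0905,0,0],"angular":[0.5,0,0]},{"slide":[0.0905,0,0],"angular":[0.5,0,0]},{"slide":[0.0905,0,0],"angular":[0.5,0,0]},{"slide":[0.0905,0,0],"angular":[0.5,0,0]}]}}

```text
clock: 6.35
tool_pos: [0.4916, 0.002, 0.0402]
eef_rot: [[0.002, 0.118, -0.993], [-0.0, -0.993, -0.118], [-1.0, 0.0, -0.002]]
contact_force: [-0.1, 0.6, -1.0]
width: 0.0459
```

```bash
cat >> h.py <<'E'
def depth(box):
    B=dict(A=(674,197.3,8.),B=(655,22.2,6.9),C=(656.1,-168.1,13.8),D=(561.2,-327.3,-1.8))[box]
    s=sensors.sense(); p=np.array(s["tool_pos"])*1000; a=np.radians(B[2]); R=np.array(s["eef_rot"])
    d=p[:2]-np.array(B[:2]); f=np.array([np.cos(a),np.sin(a)]); l=np.array([-f[1],f[0]])
    F=np.array(s["contact_force"])
    print("t",round(s["clock"],2),"depth",round(d@f+145,1),"lat",round(d@l,1),"z",round(p[2],1),"Faxial",round(F[:2]@f,1),"F",F.round(1),"yaw err",round(np.degrees(np.arctan2(-R[1,2],-R[0,2]))-B[2],2),"w",round(s["width"],4))
E
python3 -c "
from h import *
depth('B')
c=get_calibration('wrist'); i=read_camera('wrist'); cv2.imwrite('pics/w3.png',i[:400])
"
```

```text
t 6.35 depth -19.6 lat -0.4 z 40.2 Faxial -0.0 F [-0.1  0.6 -1. ] yaw err -0.14 w 0.0459
```

View pics/w3.png

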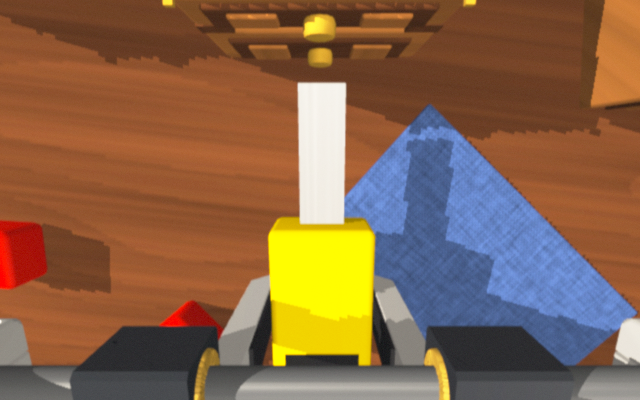

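{"op": "drive_tool", "data": {"deltas": [{"slide":[0,0,-0.004],"angular":[0,0,0]},{"slide":[0,0,-0.008],"angular":[0,0,0]},{"slide":[0,0,-0.012],"angular":[0,0,0]},{"slide":[0,0,-0.012],"angular":[0,0,0]},{"slide":[0,0,-0.012],"angular":[0,0,0]},{"slide":[0,0,-0.012],"angular":[0,0,0]},{"slide":[0,0,-0.012],"angular":[0,0,0]},{"slide":[0,0,-0.012],"angular":[0,0,0]}]}}

```text
clock: 7.07
tool_pos: [0.5027, 0.0034, 0.0389]
eef_rot: [[-0.0, 0.117, -0.993], [0.0, -0.993, -0.117], [-1.0, -0.0, 0.0]]
contact_force: [-0.4, 0.8, -1.5]
width: 0.0458
```

```bash
python3 -c "
from h import *
depth('B')
"
```

```text
t 7.07 depth -8.5 lat -0.3 z 38.9 Faxial -0.3 F [-0.4  0.8 -1.5] yaw err -0.17 w 0.0458
```

{"op": "drive_tool", "data": {"deltas": [{"slide":[0.0003,0,-0.004],"angular":[0,0,0]},{"slide":[0.0003,0,-0.008],"angular":[0,0,0]},{"slide":[0.0003,0,-0.012],"angular":[0,0,0]},{"slide":[0.0003,0,-0.015],"angular":[0,0,0]},{"slide":[0.0003,0,-0.018],"angular":[0,0,0]},{"slide":[0.0003,0,-0.021],"angular":[0,0,0]},{"slide":[0.0003,0,-0.023],"angular":[0,0,0]},{"slide":[0.0003,0,-0.023],"angular":[0,0,0]}]}}

```text
clock: 7.73
tool_pos: [0.5259, 0.0062, 0.0386]
eef_rot: [[-0.0, 0.117, -0.993], [-0.0, -0.993, -0.117], [-1.0, 0.0, 0.0]]
contact_force: [0.9, 0.4, -1.2]
width: 0.0457
```

```bash
python3 -c "
from h import *
depth('B')
"
```

```text
t 7.73 depth 14.9 lat -0.4 z 38.6 Faxial 1.0 F [ 0.9  0.4 -1.2] yaw err -0.16 w 0.0457
```

{"op": "drive_tool", "data": {"deltas": [{"slide":[0,0,-0.001],"angular":[0,0,0]},{"slide":[0,0,-0.002],"angular":[0,0,0]},{"slide":[0,0,-0.003],"angular":[0,0,0]},{"slide":[0,0,-0.004],"angular":[0,0,0]},{"slide":[0,0,-0.005],"angular":[0,0,0]},{"slide":[0,0,-0.006],"angular":[0,0,0]},{"slide":[0,0,-0.006],"angular":[0,0,0]},{"slide":[0,0,-0.006],"angular":[0,0,0]}]}}

```text
clock: 8.4
tool_pos: [0.5307, 0.0068, 0.0384]
eef_rot: [[-0.002, 0.117, -0.993], [-0.0, -0.993, -0.117], [-1.0, -0.0, 0.002]]
contact_force: [-8.0, -0.7, 1.9]
width: 0.0461
```

```bash
python3 -c "
from h import *
depth('B')
"
```

```text
t 8.4 depth 19.7 lat -0.4 z 38.4 Faxial -8.0 F [-8.  -0.7  1.9] yaw err -0.17 w 0.0461
```

{"op": "drive_tool", "data": {"deltas": [{"slide":[0,0,-0.0005],"angular":[0,0,0]},{"slide":[0,0,-0.001],"angular":[0,0,0]},{"slide":[0,0,-0.0015],"angular":[0,0,0]},{"slide":[0,0,-0.0015],"angular":[0,0,0]},{"slide":[0,0,-0.0015],"angular":[0,0,0]},{"slide":[0,0,-0.0015],"angular":[0,0,0]},{"slide":[0,0,-0.0015],"angular":[0,0,0]},{"slide":[0,0,-0.0015],"angular":[0,0,0]}]}}

```text
clock: 9.07
tool_pos: [0.5311, 0.0069, 0.0379]
eef_rot: [[-0.005, 0.117, -0.993], [-0.0, -0.993, -0.117], [-1.0, -0.0, 0.005]]
contact_force: [-14.7, -1.7, 2.1]
width: 0.0458
```

```bash
python3 -c "
from h import *
depth('B')
i=read_camera('wrist'); cv2.imwrite('pics/w4.png',i[:400])
"
```

```text
t 9.07 depth 20.1 lat -0.3 z 37.9 Faxial -14.8 F [-14.7  -1.7   2.1] yaw err -0.17 w 0.0458
```

View pics/w4.png

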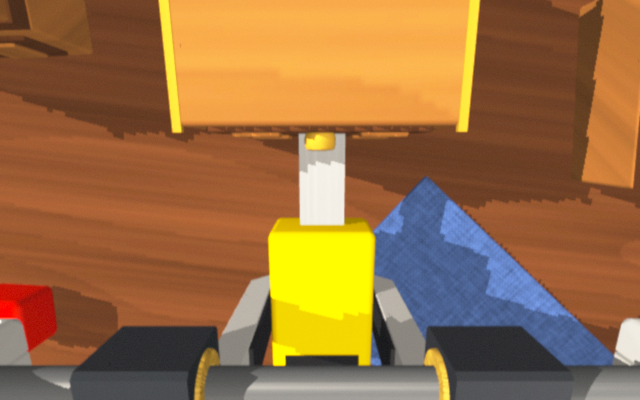

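{"op": "drive_tool", "data": {"deltas": [{"slide":[0,0,0.005],"angular":[0,0,0]},{"slide":[0,0,0.015],"angular":[0,0,0]},{"slide":[0,0,0.03],"angular":[0,0,0]},{"slide":[0,0,0.045],"angular":[0,0,0]},{"slide":[0,0,0.045],"angular":[0,0,0]},{"slide":[-0.02,0,0.045],"angular":[0,0,0]},{"slide":[-0.03,0,0.045],"angular":[0,0,0]},{"slide":[-0.03,0,0.045],"angular":[0,0,0]}]}}

```text
clock: 9.78
tool_pos: [0.4902, 0.0017, 0.0709]
eef_rot: [[0.005, 0.117, -0.993], [-0.0, -0.993, -0.117], [-1.0, 0.001, -0.005]]
contact_force: [0.3, -1.5, -1.0]
width: 0.0459
```

```bash
python3 -c "
from h import *
plan(510.6,174.4,60,-82)
i=read_camera('wrist'); cv2.imwrite('pics/w5.png',i[:400])
"
```

```text
t 9.78 pos [490.2   1.7  70.9] psi -83.3 q [ -4.1  18.8 104.7   0.   56.2  79.2] F [ 0.3 -1.5 -1. ] w 0.0459
slide [ 0.011  -0.1692 -0.0404] angular [-1.27 -0.26 -0.05] rows 4.179112315859904 0.1809849561237825
```

View pics/w5.png

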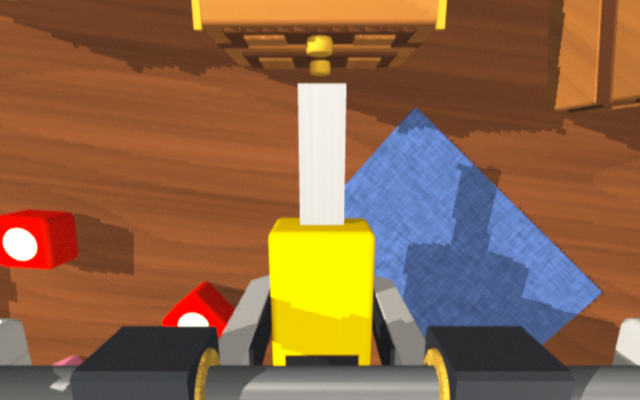

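{"op": "drive_tool", "data": {"deltas": [{"slide":[0.01,-0.04,-0.01],"angular":[0,0,0]},{"slide":[0.01,-0.08,-0.02],"angular":[0,0,0]},{"slide":[0.01,-0.12,-0.03],"angular":[-1.3,0,0]},{"slide":[0.01,-0.155,-0.04],"angular":[-1.3,0,0]},{"slide":[0.01,-0.169,-0.04],"angular":[-1.3,0,0]},{"slide":[0.02,-0.169,-0.04],"angular":[-1.3,0,0]},{"slide":[0.03,-0.169,-0.04],"angular":[-1.3,0,0]},{"slide":[0.032,-0.169,-0.04],"angular":[-1.3,0,0]}]}}

```text
clock: 10.5
tool_pos: [0.5082, 0.1738, 0.0349]
eef_rot: [[-0.001, 0.139, -0.99], [0.0, -0.99, -0.139], [-1.0, -0.001, 0.001]]
contact_force: [-3.3, 5.7, 11.4]
width: 0.0461
```

{"op": "drive_tool", "data": {"deltas": [{"slide":[0,0,-0.003],"angular":[0,0,0]},{"slide":[0,0,-0.006],"angular":[0,0,0]},{"slide":[0,0,-0.01],"angular":[0,0,0]},{"slide":[0,0,-0.01],"angular":[0,0,0]},{"slide":[0,0,-0.01],"angular":[0,0,0]},{"slide":[0,0,-0.01],"angular":[0,0,0]},{"slide":[0,0,-0.01],"angular":[0,0,0]},{"slide":[0,0,-0.01],"angular":[0,0,0]}]}}

```text
clock: 11.17
tool_pos: [0.5182, 0.1756, 0.0367]
eef_rot: [[-0.0, 0.14, -0.99], [-0.0, -0.99, -0.14], [-1.0, 0.0, 0.0]]
contact_force: [-0.6, -0.5, -1.4]
width: 0.0458
```

```bash
python3 -c "
from h import *
depth('A')
i=read_camera('wrist'); cv2.imwrite('pics/w6.png',i[:400])
"
```

```text
t 11.17 depth -12.3 lat 0.2 z 36.7 Faxial -0.6 F [-0.6 -0.5 -1.4] yaw err 0.03 w 0.0458
```

View pics/w6.png

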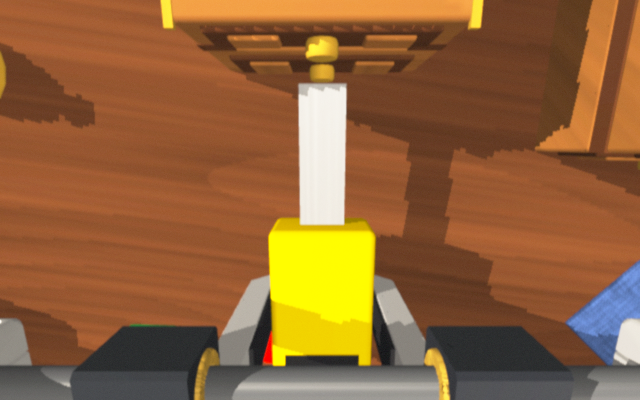

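```bash
python3 - <<'E'
from h import *
for f in ("w2","w3","w5","w6"):
    i=cv2.imread(f"pics/{f}.png"); g=cv2.cvtColor(i,cv2.COLOR_BGR2HSV)
    col=i[60:120,305:340,0].mean(1).astype(float)  # blue channel
    k=np.argmax(np.diff(col)); d=np.diff(col)[max(k-3,0):k+4]; e=60+k-3+0.5+ (d*np.arange(len(d))).sum()/d.sum()
    col2=i[200:240,305:340,0].mean(1).astype(float); d2=-np.diff(col2); k2=np.argmax(d2); dd=d2[k2-3:k2+4]; e2=200+k2-3+.5+(dd*np.arange(7)).sum()/dd.sum()
    row=i[100:110,280:365,0].mean(0).astype(float); L=np.argmax(np.diff(row)); Rr=np.argmin(np.diff(row))
    print(f,round(e,2),round(e2,2),280+L,280+Rr)
E
```

```text
w2 82.05 223.61 297 345
w3 82.09 223.63 297 345
w5 82.78 224.62 297 345
w6 83.01 224.53 298 345
```

{"op": "drive_tool", "data": {"deltas": [{"slide":[-0.002,0,0],"angular":[0,0,0]},{"slide":[-0.002,0,0],"angular":[0,0,0]},{"slide":[-0.002,0,0],"angular":[0,0,0]},{"slide":[-0.002,0,0],"angular":[0,0,0]},{"slide":[-0.002,0,-0.002],"angular":[0,0,0]},{"slide":[-0.002,0,-0.004],"angular":[0,0,0]},{"slide":[-0.002,0,-0.006],"angular":[0,0,0]},{"slide":[-0.002,0,-0.008],"angular":[0,0,0]}]}}

```text
clock: 11.88
tool_pos: [0.5264, 0.1768, 0.0386]
eef_rot: [[-0.0, 0.14, -0.99], [-0.0, -0.99, -0.14], [-1.0, 0.0, 0.0]]
contact_force: [1.0, 0.1, -0.9]
width: 0.0456
```

```bash
python3 -c "
from h import *
depth('A')
"
```

```text
t 11.88 depth -4.0 lat 0.2 z 38.6 Faxial 1.0 F [ 1.   0.1 -0.9] yaw err 0.03 w 0.0456
```

{"op": "drive_tool", "data": {"deltas": [{"slide":[0,0,-0.003],"angular":[0,0,0]},{"slide":[0,0,-0.006],"angular":[0,0,0]},{"slide":[0,0,-0.009],"angular":[0,0,0]},{"slide":[0,0,-0.012],"angular":[0,0,0]},{"slide":[0,0,-0.015],"angular":[0,0,0]},{"slide":[0,0,-0.017],"angular":[0,0,0]},{"slide":[0,0,-0.018],"angular":[0,0,0]},{"slide":[0,0,-0.018],"angular":[0,0,0]}]}}

```text
clock: 12.55
tool_pos: [0.5441, 0.1793, 0.0386]
eef_rot: [[-0.0, 0.14, -0.99], [-0.0, -0.99, -0.14], [-1.0, 0.0, 0.0]]
contact_force: [0.8, -0.0, -0.5]
width: 0.0458
```

{"op": "drive_tool", "data": {"deltas": [{"slide":[0,0,-0.001],"angular":[0,0,0]},{"slide":[0,0,-0.002],"angular":[0,0,0]},{"slide":[0,0,-0.003],"angular":[0,0,0]},{"slide":[0,0,-0.004],"angular":[0,0,0]},{"slide":[0,0,-0.005],"angular":[0,0,0]},{"slide":[0,0,-0.006],"angular":[0,0,0]},{"slide":[0,0,-0.006],"angular":[0,0,0]},{"slide":[0,0,-0.006],"angular":[0,0,0]}]}}

```text
clock: 13.22
tool_pos: [0.55, 0.1802, 0.0387]
eef_rot: [[0.0, 0.14, -0.99], [0.0, -0.99, -0.14], [-1.0, -0.0, -0.0]]
contact_force: [-0.2, -0.1, -1.3]
width: 0.0457
```

```bash
python3 -c "
from h import *
depth('A')
"
```

```text
t 13.22 depth 19.9 lat 0.3 z 38.7 Faxial -0.2 F [-0.2 -0.1 -1.3] yaw err 0.03 w 0.0457
```

{"op": "drive_tool", "data": {"deltas": [{"slide":[0,0,-0.001],"angular":[0,0,0]},{"slide":[0,0,-0.002],"angular":[0,0,0]},{"slide":[0,0,-0.003],"angular":[0,0,0]},{"slide":[0,0,-0.004],"angular":[0,0,0]},{"slide":[0,0,-0.005],"angular":[0,0,0]},{"slide":[0,0,-0.005],"angular":[0,0,0]},{"slide":[0,0,-0.005],"angular":[0,0,0]},{"slide":[0,0,-0.005],"angular":[0,0,0]}]}}

```text
clock: 13.88
tool_pos: [0.5549, 0.1809, 0.0387]
eef_rot: [[0.0, 0.14, -0.99], [0.0, -0.99, -0.14], [-1.0, -0.0, -0.0]]
contact_force: [-0.4, 0.2, -0.8]
width: 0.046
```

```bash
python3 -c "
from h import *
depth('A')
"
```

```text
t 13.88 depth 24.8 lat 0.3 z 38.7 Faxial -0.4 F [-0.4  0.2 -0.8] yaw err 0.03 w 0.046
```

Box A is free so far, so I'll go deeper, to an estimated 54 mm.

{"op": "drive_tool", "data": {"deltas": [{"slide":[0,0,-0.003],"angular":[0,0,0]},{"slide":[0,0,-0.006],"angular":[0,0,0]},{"slide":[0,0,-0.009],"angular":[0,0,0]},{"slide":[0,0,-0.012],"angular":[0,0,0]},{"slide":[0,0,-0.015],"angular":[0,0,0]},{"slide":[0,0,-0.018],"angular":[0,0,0]},{"slide":[0,0,-0.02],"angular":[0,0,0]},{"slide":[0,0,-0.02],"angular":[0,0,0]}]}}

```text
clock: 14.55
tool_pos: [0.5751, 0.1836, 0.0386]
eef_rot: [[0.0, 0.14, -0.99], [0.0, -0.99, -0.14], [-1.0, 0.0, -0.0]]
contact_force: [-0.7, 0.6, -1.2]
width: 0.0458
```

{"op": "drive_tool", "data": {"deltas": [{"slide":[0,0,-0.002],"angular":[0,0,0]},{"slide":[0,0,-0.004],"angular":[0,0,0]},{"slide":[0,0,-0.006],"angular":[0,0,0]},{"slide":[0,0,-0.008],"angular":[0,0,0]},{"slide":[0,0,-0.0095],"angular":[0,0,0]},{"slide":[0,0,-0.0095],"angular":[0,0,0]},{"slide":[0,0,-0.0095],"angular":[0,0,0]},{"slide":[0,0,-0.0095],"angular":[0,0,0]}]}}

```text
clock: 15.22
tool_pos: [0.5841, 0.1849, 0.0387]
eef_rot: [[0.0, 0.14, -0.99], [0.0, -0.99, -0.14], [-1.0, 0.0, -0.0]]
contact_force: [0.0, 0.1, -1.6]
width: 0.0459
```

```bash
python3 -c "
from h import *
depth('A')
i=read_camera('wrist'); cv2.imwrite('pics/w7.png',i[:400])
"
```

```text
t 15.22 depth 54.3 lat 0.3 z 38.7 Faxial 0.0 F [ 0.   0.1 -1.6] yaw err 0.03 w 0.0459
```

View pics/w7.png

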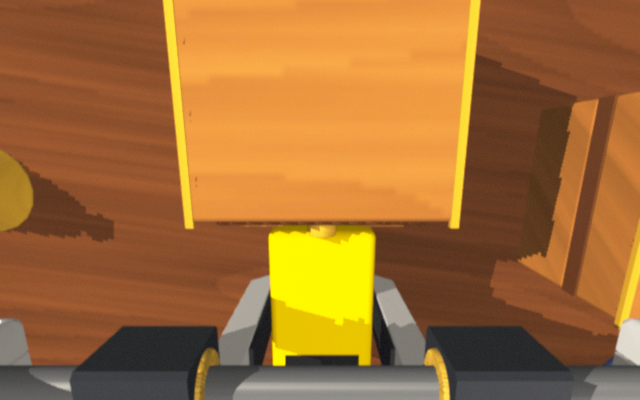

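{"op": "drive_tool", "data": {"deltas": [{"slide":[0,0,0.01],"angular":[0,0,0]},{"slide":[0,0,0.02],"angular":[0,0,0]},{"slide":[0,0,0.03],"angular":[0,0,0]},{"slide":[0,0,0.04],"angular":[0,0,0]},{"slide":[0,0,0.05],"angular":[0,0,0]},{"slide":[0,0,0.058],"angular":[0,0,0]},{"slide":[0,0,0.062],"angular":[0,0,0]},{"slide":[0,0,0.062],"angular":[0,0,0]}]}}

```text
clock: 15.93
tool_pos: [0.5223, 0.1763, 0.0388]
eef_rot: [[-0.0, 0.14, -0.99], [-0.0, -0.99, -0.14], [-1.0, -0.0, 0.0]]
contact_force: [0.8, -0.2, -1.9]
width: 0.0457
```

{"op": "drive_tool", "data": {"deltas": [{"slide":[-0.02,0,0],"angular":[0,0,0]},{"slide":[-0.04,0,0],"angular":[0,0,0]},{"slide":[-0.06,0,0],"angular":[0,0,0]},{"slide":[-0.06,0,0],"angular":[0,0,0]},{"slide":[-0.06,0,0],"angular":[0,0,0]},{"slide":[-0.06,0,0],"angular":[0,0,0]},{"slide":[-0.06,0,0],"angular":[0,0,0]},{"slide":[-0.06,0,0],"angular":[0,0,0]}]}}

```text
clock: 16.6
tool_pos: [0.5223, 0.1762, 0.0975]
eef_rot: [[-0.002, 0.14, -0.99], [-0.0, -0.99, -0.14], [-1.0, 0.0, 0.002]]
contact_force: [0.4, -0.8, -1.7]
width: 0.0458
```

```bash
python3 -c "
from h import *
a=np.radians(13.8);print(656.1-170*np.cos(a),-168.1-170*np.sin(a))
plan(656.1-170*np.cos(a),-168.1-170*np.sin(a),95,-76.2)
"
```

```text
491.0071724153619 -208.65068778835874
t 16.6 pos [522.3 176.2  97.5] psi -82.0 q [14.8 23.8 93.4 -0.  62.9 96.8] F [ 0.4 -0.8 -1.7] w 0.0458
slide [0.0027 0.3767 0.0847] angular [-5.77  0.1  -0.01] rows 9.25847449084405 0.8062526075052769
```

{"op": "drive_tool", "data": {"deltas": [{"slide":[0,0.04,0.02],"angular":[-1,0,0]},{"slide":[0,0.08,0.03],"angular":[-2,0,0]},{"slide":[0,0.12,0.04],"angular":[-3,0,0]},{"slide":[0,0.155,0.05],"angular":[-4,0,0]},{"slide":[0,0.195,0.06],"angular":[-5,0,0]},{"slide":[0,0.235,0.07],"angular":[-5.8,0,0]},{"slide":[0,0.275,0.08],"angular":[-5.8,0,0]},{"slide":[0,0.31,0.085],"angular":[-5.8,0,0]}]}}

```text
clock: 17.27
tool_pos: [0.4807, -0.1449, 0.0982]
eef_rot: [[-0.001, 0.239, -0.971], [0.0, -0.971, -0.239], [-1.0, -0.0, 0.001]]
contact_force: [0.1, -0.2, -1.8]
width: 0.046
```

```bash
python3 -c "
from h import *
plan(491.0,-208.7,38.6,-76.2)
"
```

```text
t 17.27 pos [ 480.7 -144.9   98.2] psi -76.2 q [-20.9  18.  101.4  -0.   60.6  55.3] F [ 0.1 -0.2 -1.8] w 0.046
slide [0.0596 0.0645 0.0052] angular [0.   0.05 0.02] rows 2.108195345498496 0.007067084841502179
```

{"op": "drive_tool", "data": {"deltas": [{"slide":[0,0.03,0.005],"angular":[0,0,0]},{"slide":[0,0.055,0.005],"angular":[0,0,0]},{"slide":[0.02,0.065,0.005],"angular":[0,0,0]},{"slide":[0.04,0.065,0.005],"angular":[0,0,0]},{"slide":[0.057,0.065,0.005],"angular":[0,0,0]},{"slide":[0.057,0.065,0.005],"angular":[0,0,0]},{"slide":[0.057,0.065,0.005],"angular":[0,0,0]},{"slide":[0.057,0.065,0.005],"angular":[0,0,0]}]}}

```text
clock: 17.93
tool_pos: [0.4929, -0.2069, 0.0424]
eef_rot: [[0.001, 0.239, -0.971], [-0.0, -0.971, -0.239], [-1.0, 0.0, -0.001]]
contact_force: [0.4, -0.7, -1.3]
width: 0.0457
```

{"op": "drive_tool", "data": {"deltas": [{"slide":[0,0,-0.005],"angular":[0,0,0]},{"slide":[0,0,-0.01],"angular":[0,0,0]},{"slide":[0,0,-0.015],"angular":[0,0,0]},{"slide":[0,0,-0.015],"angular":[0,0,0]},{"slide":[0,0,-0.015],"angular":[0,0,0]},{"slide":[0,0,-0.015],"angular":[0,0,0]},{"slide":[0,0,-0.015],"angular":[0,0,0]},{"slide":[0,0,-0.015],"angular":[0,0,0]}]}}

```text
clock: 18.6
tool_pos: [0.507, -0.2033, 0.0417]
eef_rot: [[-0.0, 0.239, -0.971], [0.0, -0.971, -0.239], [-1.0, -0.0, 0.0]]
contact_force: [0.3, 0.8, -2.2]
width: 0.0459
```

```bash
python3 -c "
from h import *
depth('C')
i=read_camera('wrist'); cv2.imwrite('pics/w8.png',i[:400])
"
```

```text
t 18.6 depth -8.2 lat 1.4 z 41.7 Faxial 0.4 F [ 0.3  0.8 -2.2] yaw err 0.03 w 0.0459
```

View pics/w8.png

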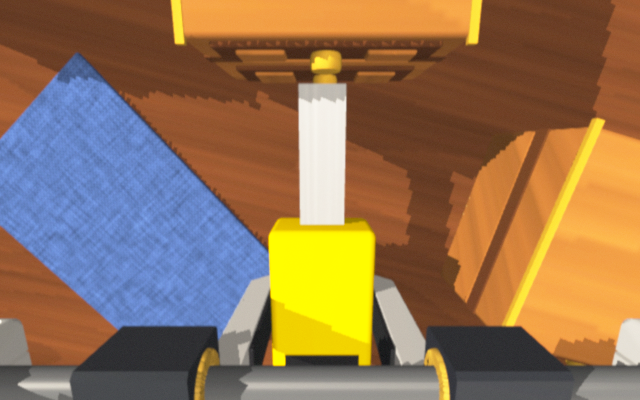

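{"op": "drive_tool", "data": {"deltas": [{"slide":[0.003,0,0],"angular":[0,0,0]},{"slide":[0.003,0,0],"angular":[0,0,0]},{"slide":[0.003,0,0],"angular":[0,0,0]},{"slide":[0.003,0,0],"angular":[0,0,0]},{"slide":[0.003,0,0],"angular":[0,0,0]},{"slide":[0.003,0,0],"angular":[0,0,0]},{"slide":[0.003,0,0],"angular":[0,0,0]},{"slide":[0.003,0,0],"angular":[0,0,0]}]}}

```text
clock: 19.32
tool_pos: [0.5071, -0.2033, 0.0387]
eef_rot: [[0.0, 0.239, -0.971], [-0.0, -0.971, -0.239], [-1.0, 0.0, -0.0]]
contact_force: [0.4, -1.1, -1.6]
width: 0.0454
```

```bash
python3 -c "
from h import *
depth('C')
"
```

```text
t 19.32 depth -8.1 lat 1.4 z 38.7 Faxial 0.2 F [ 0.4 -1.1 -1.6] yaw err 0.03 w 0.0454
```

{"op": "drive_tool", "data": {"deltas": [{"slide":[0,0,-0.004],"angular":[0,0,0]},{"slide":[0,0,-0.008],"angular":[0,0,0]},{"slide":[0,0,-0.012],"angular":[0,0,0]},{"slide":[0,0,-0.015],"angular":[0,0,0]},{"slide":[0,0,-0.018],"angular":[0,0,0]},{"slide":[0,0,-0.021],"angular":[0,0,0]},{"slide":[0,0,-0.023],"angular":[0,0,0]},{"slide":[0,0,-0.023],"angular":[0,0,0]}]}}

```text
clock: 19.98
tool_pos: [0.5297, -0.1977, 0.0386]
eef_rot: [[-0.0, 0.239, -0.971], [-0.0, -0.971, -0.239], [-1.0, 0.0, 0.0]]
contact_force: [-0.1, -0.8, -2.4]
width: 0.0456
```

{"op": "drive_tool", "data": {"deltas": [{"slide":[0,0,-0.001],"angular":[0,0,0]},{"slide":[0,0,-0.002],"angular":[0,0,0]},{"slide":[0,0,-0.003],"angular":[0,0,0]},{"slide":[0,0,-0.004],"angular":[0,0,0]},{"slide":[0,0,-0.005],"angular":[0,0,0]},{"slide":[0,0,-0.006],"angular":[0,0,0]},{"slide":[0,0,-0.006],"angular":[0,0,0]},{"slide":[0,0,-0.006],"angular":[0,0,0]}]}}

```text
clock: 20.65
tool_pos: [0.5354, -0.1964, 0.0387]
eef_rot: [[0.0, 0.239, -0.971], [-0.0, -0.971, -0.239], [-1.0, 0.0, -0.0]]
contact_force: [-0.3, -0.2, -0.9]
width: 0.0462
```

```bash
python3 -c "
from h import *
depth('C')
"
```

```text
t 20.65 depth 21.0 lat 1.4 z 38.7 Faxial -0.4 F [-0.3 -0.2 -0.9] yaw err 0.03 w 0.0462
```

No jam yet at an estimated 21 mm, so I'll keep creeping in.

{"op": "drive_tool", "data": {"deltas": [{"slide":[0,0,-0.001],"angular":[0,0,0]},{"slide":[0,0,-0.002],"angular":[0,0,0]},{"slide":[0,0,-0.003],"angular":[0,0,0]},{"slide":[0,0,-0.004],"angular":[0,0,0]},{"slide":[0,0,-0.005],"angular":[0,0,0]},{"slide":[0,0,-0.005],"angular":[0,0,0]},{"slide":[0,0,-0.005],"angular":[0,0,0]},{"slide":[0,0,-0.005],"angular":[0,0,0]}]}}

```text
clock: 21.32
tool_pos: [0.5401, -0.1951, 0.0386]
eef_rot: [[0.0, 0.239, -0.971], [0.0, -0.971, -0.239], [-1.0, 0.0, -0.0]]
contact_force: [0.2, 0.2, -1.1]
width: 0.0458
```

```bash
python3 -c "
from h import *
depth('C')
"
```

```text
t 21.32 depth 25.9 lat 1.4 z 38.6 Faxial 0.2 F [ 0.2  0.2 -1.1] yaw err 0.03 w 0.0458
```

{"op": "drive_tool", "data": {"deltas": [{"slide":[0,0,-0.003],"angular":[0,0,0]},{"slide":[0,0,-0.006],"angular":[0,0,0]},{"slide":[0,0,-0.009],"angular":[0,0,0]},{"slide":[0,0,-0.012],"angular":[0,0,0]},{"slide":[0,0,-0.015],"angular":[0,0,0]},{"slide":[0,0,-0.018],"angular":[0,0,0]},{"slide":[0,0,-0.02],"angular":[0,0,0]},{"slide":[0,0,-0.02],"angular":[0,0,0]}]}}

```text
clock: 21.98
tool_pos: [0.5599, -0.1902, 0.0386]
eef_rot: [[0.0, 0.239, -0.971], [-0.0, -0.971, -0.239], [-1.0, 0.0, -0.0]]
contact_force: [0.4, 0.9, -0.4]
width: 0.0457
```

{"op": "drive_tool", "data": {"deltas": [{"slide":[0,0,-0.002],"angular":[0,0,0]},{"slide":[0,0,-0.004],"angular":[0,0,0]},{"slide":[0,0,-0.006],"angular":[0,0,0]},{"slide":[0,0,-0.008],"angular":[0,0,0]},{"slide":[0,0,-0.0085],"angular":[0,0,0]},{"slide":[0,0,-0.0085],"angular":[0,0,0]},{"slide":[0,0,-0.0085],"angular":[0,0,0]},{"slide":[0,0,-0.0085],"angular":[0,0,0]}]}}

```text
clock: 22.65
tool_pos: [0.5678, -0.1883, 0.0387]
eef_rot: [[0.0, 0.239, -0.971], [-0.0, -0.971, -0.239], [-1.0, 0.0, -0.0]]
contact_force: [0.7, -0.3, -1.9]
width: 0.0456
```

```bash
python3 -c "
from h import *
depth('C')
i=read_camera('wrist'); cv2.imwrite('pics/w9.png',i[:400])
"
```

```text
t 22.65 depth 54.4 lat 1.4 z 38.7 Faxial 0.6 F [ 0.7 -0.3 -1.9] yaw err 0.03 w 0.0456
```

View pics/w9.png

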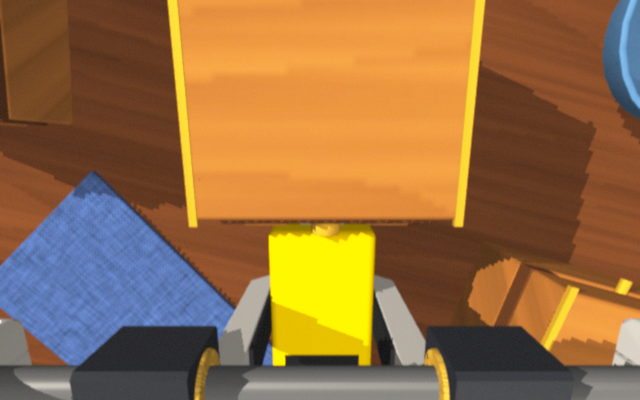

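{"op": "drive_tool", "data": {"deltas": [{"slide":[0,0,0.01],"angular":[0,0,0]},{"slide":[0,0,0.02],"angular":[0,0,0]},{"slide":[0,0,0.03],"angular":[0,0,0]},{"slide":[0,0,0.04],"angular":[0,0,0]},{"slide":[0,0,0.05],"angular":[0,0,0]},{"slide":[0,0,0.06],"angular":[0,0,0]},{"slide":[0,0,0.068],"angular":[0,0,0]},{"slide":[0,0,0.068],"angular":[0,0,0]}]}}

```text
clock: 23.37
tool_pos: [0.5005, -0.205, 0.0387]
eef_rot: [[-0.0, 0.238, -0.971], [0.0, -0.971, -0.238], [-1.0, -0.0, 0.0]]
contact_force: [-0.1, -0.0, -1.3]
width: 0.0459
```

{"op": "drive_tool", "data": {"deltas": [{"slide":[-0.02,0,0],"angular":[0,0,0]},{"slide":[-0.04,0,0],"angular":[0,0,0]},{"slide":[-0.06,0,0.02],"angular":[0,0,0]},{"slide":[-0.08,0,0.04],"angular":[0,0,0]},{"slide":[-0.08,0,0.06],"angular":[0,0,0]},{"slide":[-0.08,0,0.08],"angular":[0,0,0]},{"slide":[-0.08,0,0.08],"angular":[0,0,0]},{"slide":[-0.08,0,0.08],"angular":[0,0,0]}]}}

```text
clock: 24.03
tool_pos: [0.424, -0.224, 0.1191]
eef_rot: [[0.001, 0.238, -0.971], [-0.0, -0.971, -0.238], [-1.0, 0.001, -0.001]]
contact_force: [0.1, -0.7, -1.1]
width: 0.046
```

```bash
python3 -c "
from h import *
plan(390.8,-338,118,-91.8)
"
```

```text
t 24.03 pos [ 424.  -224.   119.1] psi -76.2 q [-32.2  13.7 103.9   0.   62.3  44. ] F [ 0.1 -0.7 -1.1] w 0.046
slide [0.0011 0.1028 0.0594] angular [15.57 -0.04 -0.03] rows 2.847720951032022 2.174848517964707
```

{"op": "drive_tool", "data": {"deltas": [{"slide":[0,0.035,0.02],"angular":[5,0,0]},{"slide":[0,0.07,0.04],"angular":[10,0,0]},{"slide":[0,0.103,0.0594],"angular":[15.6,0,0]},{"slide":[0.02,0.103,0.0594],"angular":[15.6,0,0]},{"slide":[0.04,0.103,0.0594],"angular":[15.6,0,0]},{"slide":[0.055,0.103,0.0594],"angular":[15.6,0,0]},{"slide":[0.065,0.103,0.0594],"angular":[15.6,0,0]},{"slide":[0.065,0.103,0.0594],"angular":[15.6,0,0]}]}}

```text
clock: 24.7
tool_pos: [0.3909, -0.3372, 0.0517]
eef_rot: [[-0.002, -0.03, -1.0], [0.002, -1.0, 0.03], [-1.0, -0.002, 0.002]]
contact_force: [-0.2, 0.1, -1.3]
width: 0.046
```

```bash
python3 -c "
from h import *
depth('D')
"
```

```text
t 24.7 depth -24.9 lat -15.2 z 51.7 Faxial -0.2 F [-0.2  0.1 -1.3] yaw err 0.06 w 0.046
```

{"op": "drive_tool", "data": {"deltas": [{"slide":[0.004,0,0],"angular":[0,0,0]},{"slide":[0.008,0,0],"angular":[0,0,0]},{"slide":[0.012,0,0],"angular":[0,0,0]},{"slide":[0.013,0,-0.004],"angular":[0,0,0]},{"slide":[0.013,0,-0.009],"angular":[0,0,0]},{"slide":[0.013,0,-0.014],"angular":[0,0,0]},{"slide":[0.013,0,-0.014],"angular":[0,0,0]},{"slide":[0.013,0,-0.014],"angular":[0,0,0]}]}}

```text
clock: 25.37
tool_pos: [0.4054, -0.3384, 0.0408]
eef_rot: [[0.0, -0.03, -1.0], [-0.0, -1.0, 0.03], [-1.0, 0.0, -0.0]]
contact_force: [-0.8, 0.3, -0.8]
width: 0.0457
```

```bash
python3 -c "
from h import *
depth('D')
i=read_camera('wrist'); cv2.imwrite('pics/w10.png',i[:400])
"
```

```text
t 25.37 depth -10.4 lat -16.0 z 40.8 Faxial -0.8 F [-0.8  0.3 -0.8] yaw err 0.06 w 0.0457
```

View pics/w10.png

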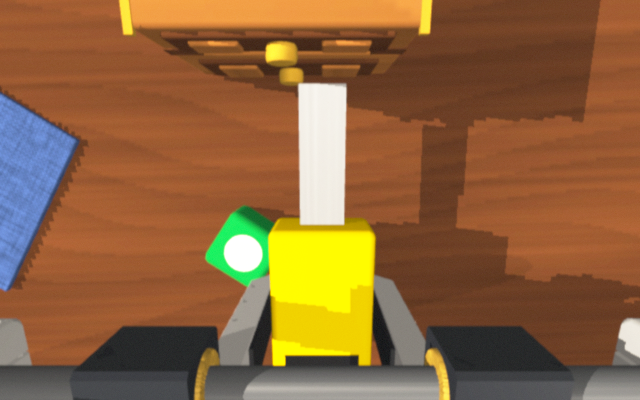

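{"op": "drive_tool", "data": {"deltas": [{"slide":[0.0019,0,0],"angular":[0,0,0]},{"slide":[0.0019,0,0],"angular":[0,0,0]},{"slide":[0.0019,0,0],"angular":[0,0,0]},{"slide":[0.0019,0,0],"angular":[0,0,0]},{"slide":[0.0019,0,0],"angular":[0,0,0]},{"slide":[0.0019,0,-0.001],"angular":[0,0,0]},{"slide":[0.0019,0,-0.003],"angular":[0,0,0]},{"slide":[0.0019,0,-0.004],"angular":[0,0,0]}]}}

```text
clock: 26.08
tool_pos: [0.4093, -0.3385, 0.0388]
eef_rot: [[0.0, -0.031, -1.0], [-0.0, -1.0, 0.031], [-1.0, 0.0, -0.0]]
contact_force: [0.6, 0.4, -1.2]
width: 0.0458
```

```bash
python3 -c "
from h import *
depth('D')
"
```

```text
t 26.08 depth -6.5 lat -16.0 z 38.8 Faxial 0.6 F [ 0.6  0.4 -1.2] yaw err 0.03 w 0.0458
```

{"op": "drive_tool", "data": {"deltas": [{"slide":[0,0,-0.004],"angular":[0,0,0]},{"slide":[0,0,-0.008],"angular":[0,0,0]},{"slide":[0,0,-0.012],"angular":[0,0,0]},{"slide":[0,0,-0.015],"angular":[0,0,0]},{"slide":[0,0,-0.018],"angular":[0,0,0]},{"slide":[0,0,-0.02],"angular":[0,0,0]},{"slide":[0,0,-0.021],"angular":[0,0,0]},{"slide":[0,0,-0.021],"angular":[0,0,0]}]}}

```text
clock: 26.75
tool_pos: [0.4301, -0.3391, 0.0387]
eef_rot: [[-0.0, -0.031, -1.0], [0.0, -1.0, 0.031], [-1.0, -0.0, 0.0]]
contact_force: [0.1, -0.3, -1.2]
width: 0.0458
```

{"op": "drive_tool", "data": {"deltas": [{"slide":[0,0,-0.001],"angular":[0,0,0]},{"slide":[0,0,-0.002],"angular":[0,0,0]},{"slide":[0,0,-0.003],"angular":[0,0,0]},{"slide":[0,0,-0.004],"angular":[0,0,0]},{"slide":[0,0,-0.005],"angular":[0,0,0]},{"slide":[0,0,-0.006],"angular":[0,0,0]},{"slide":[0,0,-0.006],"angular":[0,0,0]},{"slide":[0,0,-0.006],"angular":[0,0,0]}]}}

```text
clock: 27.42
tool_pos: [0.4361, -0.3394, 0.0388]
eef_rot: [[0.0, -0.031, -1.0], [-0.0, -1.0, 0.031], [-1.0, 0.0, -0.0]]
contact_force: [-0.2, 0.5, -1.2]
width: 0.0454
```

```bash
python3 -c "
from h import *
depth('D')
"
```

```text
t 27.42 depth 20.3 lat -16.0 z 38.8 Faxial -0.3 F [-0.2  0.5 -1.2] yaw err 0.03 w 0.0454
```

{"op": "drive_tool", "data": {"deltas": [{"slide":[0,0,-0.001],"angular":[0,0,0]},{"slide":[0,0,-0.0015],"angular":[0,0,0]},{"slide":[0,0,-0.002],"angular":[0,0,0]},{"slide":[0,0,-0.0025],"angular":[0,0,0]},{"slide":[0,0,-0.003],"angular":[0,0,0]},{"slide":[0,0,-0.003],"angular":[0,0,0]},{"slide":[0,0,-0.003],"angular":[0,0,0]},{"slide":[0,0,-0.003],"angular":[0,0,0]}]}}

```text
clock: 28.08
tool_pos: [0.437, -0.3393, 0.0382]
eef_rot: [[-0.004, -0.031, -1.0], [0.002, -1.0, 0.031], [-1.0, -0.001, 0.004]]
contact_force: [-15.9, -0.9, 2.5]
width: 0.0454
```

```bash
python3 -c "
from h import *
depth('D')
"
```

```text
t 28.08 depth 21.2 lat -15.9 z 38.2 Faxial -15.8 F [-15.9  -0.9   2.5] yaw err 0.01 w 0.0454
```

```bash
python3 -c "
from h import *
i=read_camera('scene'); a=i[220:400,60:460]; cv2.imwrite('pics/s3.png',cv2.resize(a,None,fx=2,fy=2,interpolation=cv2.INTER_CUBIC))
"
```

```text
(no output)
```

View pics/s3.png

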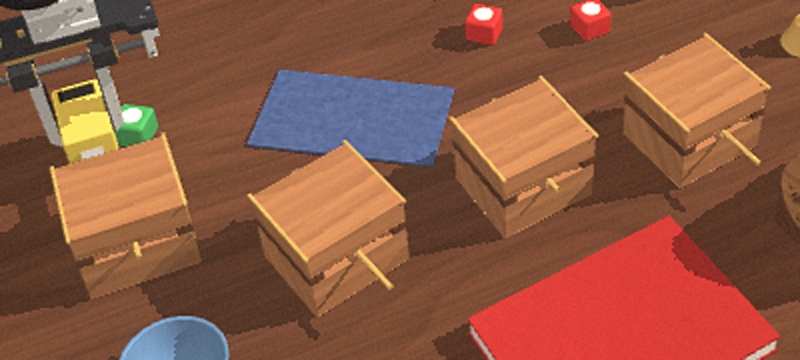

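```bash
python3 -c "
from h import *
j=cv2.imread('pics/scene0.png'); k=read_camera('scene')
f=lambda a,x,y:cv2.resize(a[y:y+40,x:x+50],None,fx=8,fy=8,interpolation=cv2.INTER_NEAREST)
cv2.imwrite('pics/s4.png',np.vstack([np.hstack([f(j,105,325),f(k,105,325)])[:290],np.hstack([f(j,310,295),f(k,310,295)])[:300]]))
"
```

```text
(no output)
```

View pics/s4.png

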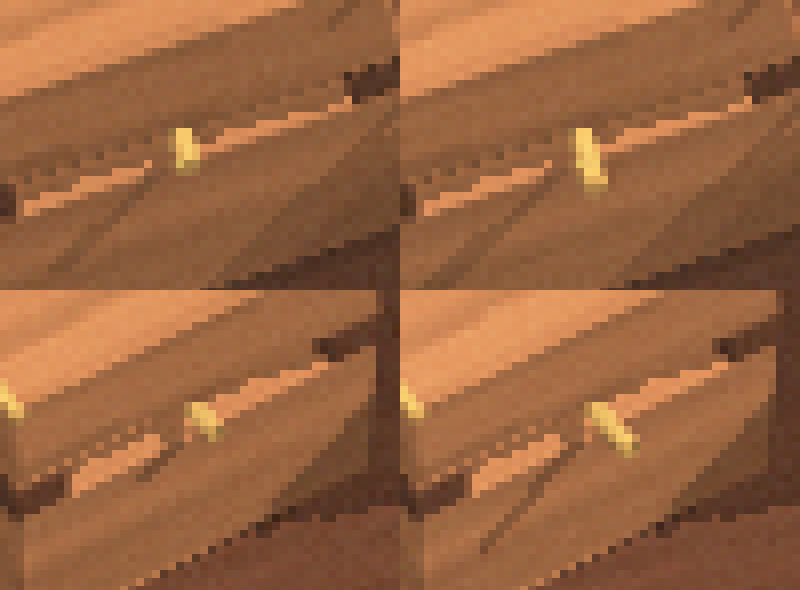

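{"op": "drive_tool", "data": {"deltas": [{"slide":[0,0,0.01],"angular":[0,0,0]},{"slide":[0,0,0.02],"angular":[0,0,0]},{"slide":[0,0,0.03],"angular":[0,0,0]},{"slide":[0,0,0.04],"angular":[0,0,0]},{"slide":[0,0,0.04],"angular":[0,0,0]},{"slide":[-0.03,0,0.04],"angular":[0,0,0]},{"slide":[-0.06,0,0.04],"angular":[0,0,0]},{"slide":[-0.08,0,0.04],"angular":[0,0,0]}]}}

```text
clock: 28.85
tool_pos: [0.3994, -0.3386, 0.1213]
eef_rot: [[0.002, -0.031, -1.0], [-0.002, -1.0, 0.031], [-1.0, 0.001, -0.002]]
contact_force: [0.5, -0.9, 0.2]
width: 0.0461
```

```bash
python3 -c "
from h import *
plan(484,-93,115,-90)
"
```

```text
t 28.85 pos [ 399.4 -338.6  121.3] psi -91.8 q [-44.3  18.7  97.    0.   64.2  47.5] F [ 0.5 -0.9  0.2] w 0.0461
slide [ 0.0061 -0.2481 -0.0769] angular [-1.78 -0.1  -0.09] rows 6.230806811360674 0.24945532276508264
```

{"op": "drive_tool", "data": {"deltas": [{"slide":[0,-0.038,-0.012],"angular":[-1,0,0]},{"slide":[0,-0.076,-0.024],"angular":[-1.8,0,0]},{"slide":[0,-0.114,-0.036],"angular":[-1.8,0,0]},{"slide":[0,-0.152,-0.048],"angular":[-1.8,0,0]},{"slide":[0,-0.19,-0.06],"angular":[-1.8,0,0]},{"slide":[0,-0.228,-0.07],"angular":[-1.8,0,0]},{"slide":[0,-0.248,-0.077],"angular":[-1.8,0,0]},{"slide":[0,-0.248,-0.077],"angular":[-1.8,0,0]}]}}

```text
clock: 29.52
tool_pos: [0.4847, -0.0893, 0.119]
eef_rot: [[0.001, 0.004, -1.0], [0.0, -1.0, -0.004], [-1.0, -0.0, -0.001]]
contact_force: [-0.3, -0.2, -2.4]
width: 0.046
```

```bash
python3 -c "
from h import *
plan(484,-93,9.5,-90)
i=read_camera('wrist'); cv2.imwrite('pics/w11.png',i[:400])
"
```

```text
t 29.52 pos [484.7 -89.3 119. ] psi -89.8 q [-14.7  15.3 101.9   0.   62.8  75. ] F [-0.3 -0.2 -2.4] w 0.046
slide [0.1095 0.0038 0.0008] angular [ 0.24 -0.06  0.02] rows 2.6282541631592413 0.03510256455973839
```

View pics/w11.png

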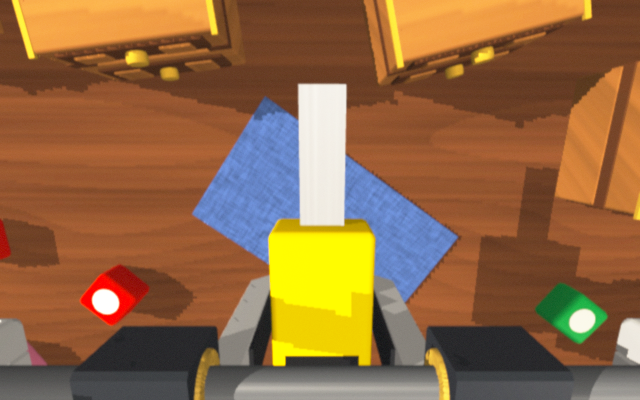

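{"op": "drive_tool", "data": {"deltas": [{"slide":[0.03,0,0],"angular":[0,0,0]},{"slide":[0.06,0,0],"angular":[0,0,0]},{"slide":[0.08,0.003,0],"angular":[0,0,0]},{"slide":[0.095,0.003,0],"angular":[0,0,0]},{"slide":[0.102,0.003,0],"angular":[0,0,0]},{"slide":[0.102,0.003,0],"angular":[0,0,0]},{"slide":[0.102,0.003,0],"angular":[0,0,0]},{"slide":[0.102,0.003,0],"angular":[0,0,0]}]}}

```text
clock: 30.23
tool_pos: [0.4842, -0.0961, 0.0178]
eef_rot: [[0.002, 0.0, -1.0], [-0.0, -1.0, -0.0], [-1.0, 0.0, -0.002]]
contact_force: [0.5, -0.4, -2.0]
width: 0.0454
```

```bash
python3 -c "
from h import *
plan(484,-93,9.5,-90)
"
```

```text
t 30.23 pos [484.2 -96.1  17.8] psi -90.0 q [-15.5  24.4 105.6  -0.   49.9  74.5] F [ 0.5 -0.4 -2. ] w 0.0454
slide [ 0.0083 -0.0031  0.0002] angular [ 0.01 -0.09 -0.03] rows 0.21283650433269216 0.01297042387697535
```

{"op": "drive_tool", "data": {"deltas": [{"slide":[0.002,0,0],"angular":[0,0,0]},{"slide":[0.004,0,0],"angular":[0,0,0]},{"slide":[0.006,0,0],"angular":[0,0,0]},{"slide":[0.007,0,0],"angular":[0,0,0]},{"slide":[0.007,0,0],"angular":[0,0,0]},{"slide":[0.007,0,0],"angular":[0,0,0]},{"slide":[0.007,0,0],"angular":[0,0,0]},{"slide":[0.007,0,0],"angular":[0,0,0]}]}}

```text
clock: 30.9
tool_pos: [0.4837, -0.0957, 0.0098]
eef_rot: [[0.0, 0.001, -1.0], [-0.0, -1.0, -0.001], [-1.0, 0.0, -0.0]]
contact_force: [1.2, 0.0, -1.4]
width: 0.0454
```

```bash
python3 -c "
from h import *
plan(484,-93,9.5,-90)
"
```

```text
t 30.9 pos [483.7 -95.7   9.8] psi -90.0 q [-15.4  25.2 105.8  -0.   49.   74.5] F [ 1.2  0.  -1.4] w 0.0454
slide [ 0.0003 -0.0027 -0.0003] angular [ 0.03 -0.01 -0.  ] rows 0.06533473952268878 0.0046596295165449424
```

Just above the mat, so I'll release and lift.

{"op": "drive_tool", "data": {"deltas": [{"slide":[0,0,0],"angular":[0,0,0]},{"slide":[0,0,0],"angular":[0,0,0]},{"slide":[0,0,0],"angular":[0,0,0]},{"slide":[0,0,0],"angular":[0,0,0]},{"slide":[0,0,0],"angular":[0,0,0]},{"slide":[0,0,0],"angular":[0,0,0]},{"slide":[0,0,0],"angular":[0,0,0]},{"slide":[0,0,0],"angular":[0,0,0]}], "hand": 0}}

```text
clock: 31.57
tool_pos: [0.4836, -0.0957, 0.0098]
eef_rot: [[0.0, 0.001, -1.0], [0.0, -1.0, -0.001], [-1.0, -0.0, -0.0]]
contact_force: [-0.1, 0.0, 0.2]
width: 0.0931
```

{"op": "drive_tool", "data": {"deltas": [{"slide":[-0.01,0,0],"angular":[0,0,0]},{"slide":[-0.03,0,0],"angular":[0,0,0]},{"slide":[-0.06,0,0],"angular":[0,0,0]},{"slide":[-0.1,0,0],"angular":[0,0,0]},{"slide":[-0.14,0,0],"angular":[0,0,0]},{"slide":[-0.15,0,0],"angular":[0,0,0]},{"slide":[-0.15,0,0],"angular":[0,0,0]},{"slide":[-0.15,0,0],"angular":[0,0,0]}]}}

```text
clock: 32.23
tool_pos: [0.4835, -0.0956, 0.16]
eef_rot: [[0.001, 0.001, -1.0], [-0.0, -1.0, -0.001], [-1.0, 0.0, -0.001]]
contact_force: [0.2, 0.4, -0.2]
width: 0.0942
```

```bash
python3 - <<'E'
from h import *
plan(440,80,160,-45)
i=read_camera("top"); cv2.imwrite("pics/t1.png",i)
for n,lo,hi,z in [("green",(50,120,60),(75,255,255),.03),("red",(0,200,120),(4,255,255),.03),("yellow",(24,150,120),(33,255,255),.038)]:
    cs,m=blobs(i,lo,hi,60);print(n);rects("top",i,cs,z)
E
```

```text
t 32.23 pos [483.5 -95.6 160. ] psi -90.0 q [-15.4  12.4  99.5  -0.   68.1  74.5] F [ 0.2  0.4 -0.2] w 0.0942
slide [-1.000e-04 -1.757e-01  4.340e-02] angular [-4.497e+01 -4.000e-02 -3.000e-02] rows 4.339623499240257 6.280728286789437
green
(466.2691955566406, 280.3461608886719) c [ 422. -293.] size [35.7 37.2] ang 54.6 A 217.5
(218.0, 272.5) c [448.9 274. ] size [35.5 34.3] ang 7.0 A 199.0
red
(302.7500305175781, 276.2500305175781) c [437.3  81. ] size [35.7 34. ] ang 44.3 A 214.0
(255.5, 258.0) c [481.1 188.8] size [36.9 34.4] ang 0.3 A 208.0
(326.4317626953125, 107.5070571899414) c [846.6  19.9] size [152.2 213.2] ang 5.6 A 5068.5
yellow
```

View pics/t1.png

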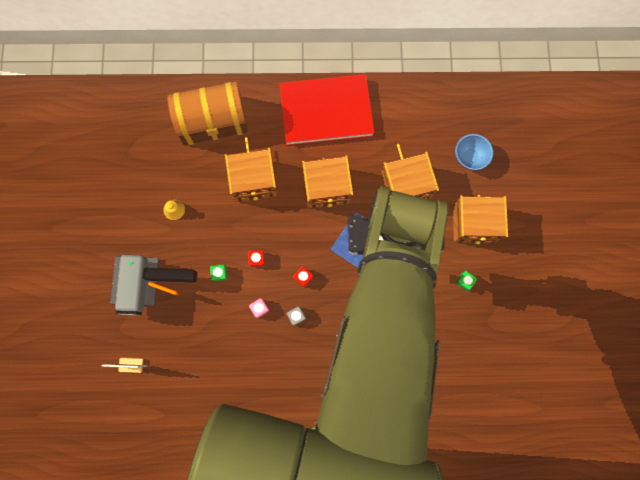

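{"op": "drive_tool", "data": {"deltas": [{"slide":[0.01,-0.04,0.011],"angular":[-7,0,0]},{"slide":[0.02,-0.08,0.022],"angular":[-14,0,0]},{"slide":[0.03,-0.12,0.033],"angular":[-21,0,0]},{"slide":[0.04,-0.155,0.044],"angular":[-28,0,0]},{"slide":[0.05,-0.176,0.046],"angular":[-35,0,0]},{"slide":[0.06,-0.177,0.046],"angular":[-42,0,0]},{"slide":[0.06,-0.177,0.046],"angular":[-44.3,0,0]},{"slide":[0.06,-0.177,0.046],"angular":[-44.3,0,0]}], "hand": 80}}

```text
clock: 32.95
tool_pos: [0.4363, 0.0816, 0.0979]
eef_rot: [[-0.004, 0.701, -0.713], [-0.0, -0.713, -0.701], [-1.0, -0.002, 0.003]]
contact_force: [0.8, -0.9, 0.3]
width: 0.0645
```

```bash
python3 - <<'E'
from h import *
plan(437.3,81,5,-46)
i=read_camera("wrist"); cv2.imwrite("pics/w12.png",i)
cs,m=blobs(i,(0,200,120),(4,255,255),200); rects("wrist",i,cs,.03)
i=read_camera("top")
cs,m=blobs(i,(24,150,120),(33,255,255),200); rects('top',i,cs,.038)
E
```

```text
t 32.95 pos [436.3  81.6  97.9] psi -45.5 q [  5.9  11.3 110.2  -0.   58.7  51.4] F [ 0.8 -0.9  0.3] w 0.0645
slide [ 0.0929  0.0014 -0.0005] angular [0.51 0.17 0.13] rows 2.228424630687905 0.077146627189644
(326.0, 247.0) c [442.1  82. ] size [37.5 33.7] ang 44.3 A 2291.5
(255.466064453125, 89.28732299804688) c [484.2 184.9] size [33.3 35.9] ang 2.7 A 3084.0
(379.0, 255.5) c [481.5 -93.9] size [45.9 76.4] ang 89.1 A 629.5
```

View pics/w12.png

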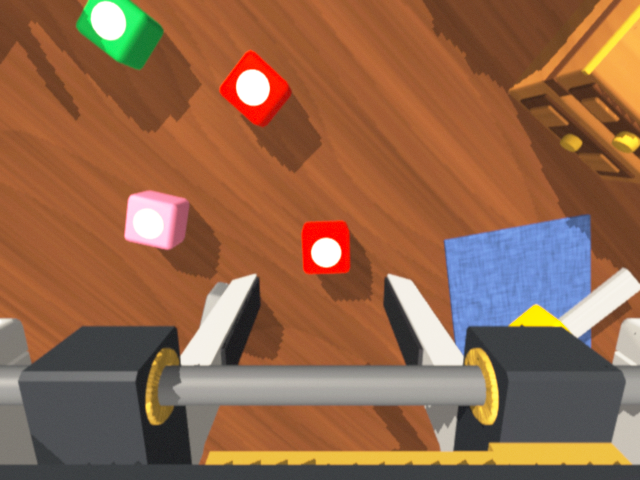

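{"op": "drive_tool", "data": {"deltas": [{"slide":[0.03,0,0],"angular":[0.5,0,0]},{"slide":[0.06,0.001,-0.001],"angular":[0.5,0,0]},{"slide":[0.08,0.001,-0.001],"angular":[0.5,0,0]},{"slide":[0.09,0.001,-0.001],"angular":[0.5,0,0]},{"slide":[0.092,0.001,-0.001],"angular":[0.5,0,0]},{"slide":[0.092,0.001,-0.001],"angular":[0.5,0,0]},{"slide":[0.092,0.001,-0.001],"angular":[0.5,0,0]},{"slide":[0.092,0.001,-0.001],"angular":[0.5,0,0]}]}}

```text
clock: 33.72
tool_pos: [0.4397, 0.0813, 0.0089]
eef_rot: [[0.002, 0.692, -0.722], [0.0, -0.722, -0.692], [-1.0, 0.001, -0.002]]
contact_force: [-0.3, 0.7, -0.3]
width: 0.0645
```

{"op": "drive_tool", "data": {"deltas": [{"slide":[0,0,0],"angular":[0,0,0]},{"slide":[0,0,0],"angular":[0,0,0]},{"slide":[0,0,0],"angular":[0,0,0]},{"slide":[0,0,0],"angular":[0,0,0]},{"slide":[0,0,0],"angular":[0,0,0]},{"slide":[0,0,0],"angular":[0,0,0]},{"slide":[0,0,0],"angular":[0,0,0]},{"slide":[0,0,0],"angular":[0,0,0]}], "hand": 255, "squeeze": 20}}

```text
clock: 34.38
tool_pos: [0.439, 0.0813, 0.0079]
eef_rot: [[0.0, 0.693, -0.721], [0.0, -0.721, -0.693], [-1.0, 0.0, -0.0]]
contact_force: [-1.2, 0.0, 3.7]
width: 0.0341
```

```bash
python3 -c "
from h import *
plan(655,22,130,-46)
"
```

```text
t 34.38 pos [439.   81.3   7.9] psi -46.2 q [  5.8  20.8 113.1  -0.   46.2  52. ] F [-1.2  0.   3.7] w 0.0341
slide [-0.1221  0.1924 -0.1148] angular [-0.17 -0.01 -0.01] rows 6.117971167685899 0.02360843838905753
```

{"op": "drive_tool", "data": {"deltas": [{"slide":[-0.04,0,0],"angular":[0,0,0]},{"slide":[-0.08,0,0],"angular":[0,0,0]},{"slide":[-0.12,0.01,-0.006],"angular":[0,0,0]},{"slide":[-0.125,0.045,-0.027],"angular":[0,0,0]},{"slide":[-0.125,0.08,-0.048],"angular":[0,0,0]},{"slide":[-0.125,0.115,-0.069],"angular":[0,0,0]},{"slide":[-0.125,0.15,-0.09],"angular":[0,0,0]},{"slide":[-0.125,0.185,-0.111],"angular":[0,0,0]}]}}

```text
clock: 35.05
tool_pos: [0.6487, 0.024, 0.1324]
eef_rot: [[-0.0, 0.693, -0.721], [0.0, -0.721, -0.693], [-1.0, -0.0, 0.0]]
contact_force: [0.5, -0.7, 0.5]
width: 0.0335
```

```bash
python3 -c "
from h import *
plan(655,22,93,-46)
"
```

```text
t 35.05 pos [648.7  24.  132.4] psi -46.2 q [-1.1 33.4 74.  -0.  72.7 45.1] F [ 0.5 -0.7  0.5] w 0.0335
slide [ 0.0394  0.0058 -0.0032] angular [-0.17  0.01  0.01] rows 0.9583428081783891 0.024041044126040308
```

{"op": "drive_tool", "data": {"deltas": [{"slide":[0.005,0.006,-0.003],"angular":[0,0,0]},{"slide":[0.015,0.006,-0.003],"angular":[0,0,0]},{"slide":[0.025,0.006,-0.003],"angular":[0,0,0]},{"slide":[0.033,0.006,-0.003],"angular":[0,0,0]},{"slide":[0.037,0.006,-0.003],"angular":[0,0,0]},{"slide":[0.037,0.006,-0.003],"angular":[0,0,0]},{"slide":[0.037,0.006,-0.003],"angular":[0,0,0]},{"slide":[0.037,0.006,-0.003],"angular":[0,0,0]}]}}

```text
clock: 35.72
tool_pos: [0.6535, 0.0226, 0.0966]
eef_rot: [[0.001, 0.693, -0.721], [-0.0, -0.721, -0.693], [-1.0, 0.001, -0.001]]
contact_force: [0.4, -0.3, 0.3]
width: 0.0341
```

```bash
python3 -c "
from h import *
plan(655,22,91.5,-46)
"
```

```text
t 35.72 pos [653.5  22.6  96.6] psi -46.2 q [-1.2 35.9 74.9  0.  69.1 44.9] F [ 0.4 -0.3  0.3] w 0.0341
slide [ 0.0051  0.0015 -0.0006] angular [-0.16 -0.05 -0.05] rows 0.1287887460719859 0.023696973774879553
```

{"op": "drive_tool", "data": {"deltas": [{"slide":[0.002,0,0],"angular":[0,0,0]},{"slide":[0.004,0,0],"angular":[0,0,0]},{"slide":[0.004,0,0],"angular":[0,0,0]},{"slide":[0.004,0,0],"angular":[0,0,0]},{"slide":[0.004,0,0],"angular":[0,0,0]},{"slide":[0.004,0,0],"angular":[0,0,0]},{"slide":[0.004,0,0],"angular":[0,0,0]},{"slide":[0.004,0,0],"angular":[0,0,0]}]}}

```text
clock: 36.38
tool_pos: [0.6535, 0.0225, 0.0918]
eef_rot: [[0.0, 0.693, -0.721], [0.0, -0.721, -0.693], [-1.0, 0.0, -0.0]]
contact_force: [-0.3, 0.6, -0.6]
width: 0.0338
```

{"op": "drive_tool", "data": {"deltas": [{"slide":[0,0,0],"angular":[0,0,0]},{"slide":[0,0,0],"angular":[0,0,0]},{"slide":[0,0,0],"angular":[0,0,0]},{"slide":[0,0,0],"angular":[0,0,0]},{"slide":[0,0,0],"angular":[0,0,0]},{"slide":[-0.01,0,0],"angular":[0,0,0]},{"slide":[-0.03,0,0],"angular":[0,0,0]},{"slide":[-0.06,0,0],"angular":[0,0,0]}], "hand": 80}}

```text
clock: 37.05
tool_pos: [0.6524, 0.0225, 0.1508]
eef_rot: [[-0.004, 0.693, -0.721], [0.0, -0.721, -0.693], [-1.0, -0.003, 0.003]]
contact_force: [-0.4, -0.8, 1.0]
width: 0.0644
```

```bash
python3 -c "
from h import *
plan(481.5,188.8,130,-90)
i=read_camera('wrist'); cv2.imwrite('pics/w13.png',i)
"
```

```text
t 37.05 pos [652.4  22.5 150.8] psi -46.2 q [-1.2 33.  72.  -0.  75.2 44.9] F [-0.4 -0.8  1. ] w 0.0644
slide [ 0.0215 -0.2383  0.0081] angular [43.83  0.22  0.09] rows 5.741758399274049 6.121547051443208
```

View pics/w13.png

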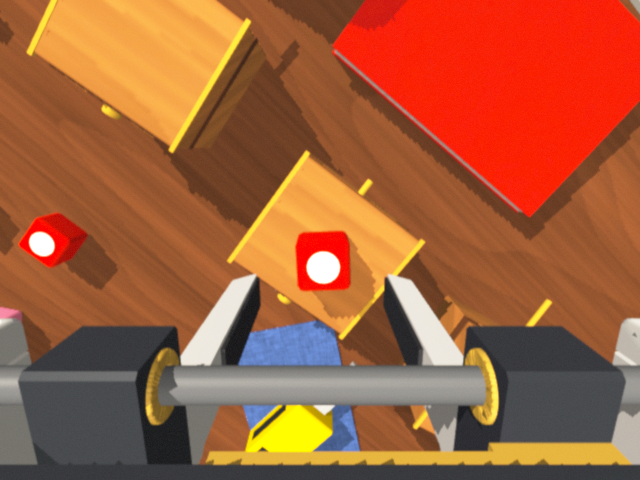

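```bash
python3 -c "
from h import *
plan(449.5,273.5,110,5)
"
```

```text
t 37.1 pos [655.1  22.4 159.3] psi -46.2 q [-1.2 32.6 71.5 -0.  75.5 44.9] F [ 1.4 -0.6  6.6] w 0.0643
slide [ 0.0479 -0.3237 -0.0254] angular [-51.17  -0.13  -0.37] rows 7.870497996224793 7.146440662541971
```

{"op": "drive_tool", "data": {"deltas": [{"slide":[0,-0.04,-0.003],"angular":[-7,0,0]},{"slide":[0,-0.08,-0.006],"angular":[-14,0,0]},{"slide":[0.005,-0.12,-0.009],"angular":[-21,0,0]},{"slide":[0.01,-0.16,-0.012],"angular":[-28,0,0]},{"slide":[0.015,-0.2,-0.016],"angular":[-35,0,0]},{"slide":[0.02,-0.24,-0.019],"angular":[-42,0,0]},{"slide":[0.025,-0.28,-0.022],"angular":[-49,0,0]},{"slide":[0.03,-0.32,-0.025],"angular":[-51.2,0,0]}]}}

```text
clock: 37.77
tool_pos: [0.4487, 0.2719, 0.1225]
eef_rot: [[0.001, 0.995, 0.095], [0.001, 0.095, -0.995], [-1.0, 0.001, -0.001]]
contact_force: [0.5, 0.9, -1.1]
width: 0.064
```

```bash
python3 -c "
from h import *
plan(449.5,273.5,7,5)
i=read_camera('wrist'); cv2.imwrite('pics/w14.png',i)
cs,m=blobs(i,(50,120,60),(75,255,255),200); rects('wrist',i,cs,.03)
"
```

```text
t 37.77 pos [448.7 271.9 122.5] psi 5.4 q [27.2 18.8 96.7  0.  64.4 21.8] F [ 0.5  0.9 -1.1] w 0.064
slide [ 0.1155  0.0008 -0.0014] angular [ 0.44 -0.03 -0.07] rows 2.770387682484476 0.06278717462869189
(323.5, 237.5) c [445.3 281.8] size [32.3 36.9] ang 6.5 A 1917.5
```

View pics/w14.png

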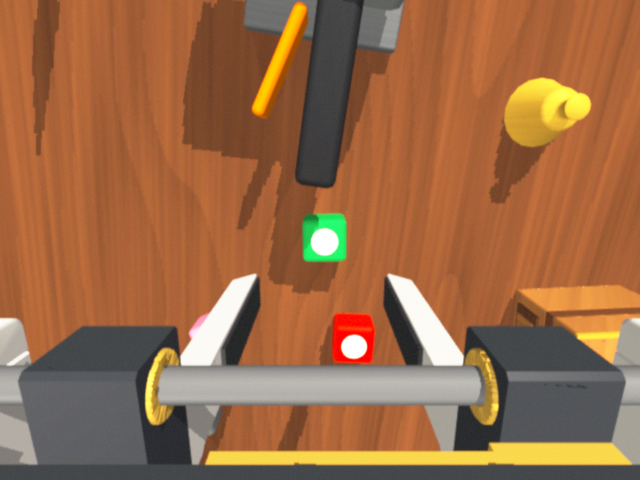

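{"op": "drive_tool", "data": {"deltas": [{"slide":[0.03,0,-0.003],"angular":[0,0,0]},{"slide":[0.06,0,-0.003],"angular":[0,0,0]},{"slide":[0.09,0,-0.003],"angular":[0,0,0]},{"slide":[0.108,0,-0.003],"angular":[0,0,0]},{"slide":[0.114,0,-0.003],"angular":[0,0,0]},{"slide":[0.114,0,-0.003],"angular":[0,0,0]},{"slide":[0.114,0,-0.003],"angular":[0,0,0]},{"slide":[0.114,0,-0.003],"angular":[0,0,0]}]}}

```text
clock: 38.48
tool_pos: [0.4505, 0.274, 0.0094]
eef_rot: [[0.002, 0.996, 0.088], [0.001, 0.088, -0.996], [-1.0, 0.002, -0.001]]
contact_force: [0.9, -0.2, -0.6]
width: 0.0644
```

{"op": "drive_tool", "data": {"deltas": [{"slide":[0,0,0],"angular":[0,0,0]},{"slide":[0,0,0],"angular":[0,0,0]},{"slide":[0,0,0],"angular":[0,0,0]},{"slide":[0,0,0],"angular":[0,0,0]},{"slide":[0,0,0],"angular":[0,0,0]},{"slide":[0,0,0],"angular":[0,0,0]},{"slide":[0,0,0],"angular":[0,0,0]},{"slide":[0,0,0],"angular":[0,0,0]}], "hand": 255, "squeeze": 20}}

```text
clock: 39.15
tool_pos: [0.4497, 0.2736, 0.0079]
eef_rot: [[0.0, 0.996, 0.088], [0.0, 0.088, -0.996], [-1.0, 0.0, -0.0]]
contact_force: [-0.4, -1.3, 3.1]
width: 0.0339
```

```bash
python3 -c "
from h import *
plan(674,197,130,5)
"
```

```text
t 39.15 pos [449.7 273.6   7.9] psi 5.0 q [ 27.3  28.8 100.4  -0.   50.8  22.3] F [-0.4 -1.3  3.1] w 0.0339
slide [-0.122   0.2167  0.096 ] angular [ 0.03 -0.   -0.01] rows 6.393432649041222 0.004582443132315614
```

{"op": "drive_tool", "data": {"deltas": [{"slide":[-0.04,0,0],"angular":[0,0,0]},{"slide":[-0.08,0,0],"angular":[0,0,0]},{"slide":[-0.12,0.01,0.005],"angular":[0,0,0]},{"slide":[-0.124,0.048,0.022],"angular":[0,0,0]},{"slide":[-0.124,0.086,0.039],"angular":[0,0,0]},{"slide":[-0.124,0.124,0.056],"angular":[0,0,0]},{"slide":[-0.124,0.162,0.073],"angular":[0,0,0]},{"slide":[-0.124,0.2,0.09],"angular":[0,0,0]}]}}

```text
clock: 39.82
tool_pos: [0.6583, 0.2005, 0.1315]
eef_rot: [[-0.0, 0.996, 0.088], [-0.0, 0.088, -0.996], [-1.0, -0.0, -0.0]]
contact_force: [0.3, 1.2, 0.2]
width: 0.0339
```

```bash
python3 -c "
from h import *
plan(674,197,94,5)
"
```

```text
t 39.82 pos [658.3 200.5 131.5] psi 5.0 q [13.9 38.5 65.9  0.  75.6  8.9] F [0.3 1.2 0.2] w 0.0339
slide [0.0375 0.0154 0.0048] angular [ 0.03 -0.    0.01] rows 0.9789881748196329 0.004403718899038388
```

{"op": "drive_tool", "data": {"deltas": [{"slide":[0.005,0.015,0.005],"angular":[0,0,0]},{"slide":[0.015,0.015,0.005],"angular":[0,0,0]},{"slide":[0.025,0.015,0.005],"angular":[0,0,0]},{"slide":[0.033,0.015,0.005],"angular":[0,0,0]},{"slide":[0.037,0.015,0.005],"angular":[0,0,0]},{"slide":[0.039,0.015,0.005],"angular":[0,0,0]},{"slide":[0.039,0.015,0.005],"angular":[0,0,0]},{"slide":[0.039,0.015,0.005],"angular":[0,0,0]}]}}

```text
clock: 40.48
tool_pos: [0.672, 0.1982, 0.0934]
eef_rot: [[0.001, 0.996, 0.088], [0.0, 0.088, -0.996], [-1.0, 0.001, -0.0]]
contact_force: [-0.0, 0.0, 1.2]
width: 0.0335
```

{"op": "drive_tool", "data": {"deltas": [{"slide":[0.001,0,0],"angular":[0,0,0]},{"slide":[0.001,0,0],"angular":[0,0,0]},{"slide":[0.001,0,0],"angular":[0,0,0]},{"slide":[0.001,0,0],"angular":[0,0,0]},{"slide":[0.001,0,0],"angular":[0,0,0]},{"slide":[0.001,0,0],"angular":[0,0,0]},{"slide":[0.001,0,0],"angular":[0,0,0]},{"slide":[0.001,0,0],"angular":[0,0,0]}]}}

```text
clock: 41.15
tool_pos: [0.6721, 0.1978, 0.0917]
eef_rot: [[-0.0, 0.996, 0.088], [-0.0, 0.088, -0.996], [-1.0, -0.0, 0.0]]
contact_force: [0.3, -0.0, 0.1]
width: 0.034
```

{"op": "drive_tool", "data": {"deltas": [{"slide":[0,0,0],"angular":[0,0,0]},{"slide":[0,0,0],"angular":[0,0,0]},{"slide":[0,0,0],"angular":[0,0,0]},{"slide":[0,0,0],"angular":[0,0,0]},{"slide":[0,0,0],"angular":[0,0,0]},{"slide":[-0.01,0,0],"angular":[0,0,0]},{"slide":[-0.03,0,0],"angular":[0,0,0]},{"slide":[-0.055,0,0],"angular":[0,0,0]}], "hand": 80}}

```text
clock: 41.82
tool_pos: [0.6715, 0.1977, 0.1466]
eef_rot: [[-0.003, 0.996, 0.088], [-0.001, 0.088, -0.996], [-1.0, -0.003, 0.0]]
contact_force: [-1.2, -0.2, 0.6]
width: 0.0645
```

```bash
python3 -c "
from h import *
plan(482,188.8,110,0)
i=read_camera('wrist'); cv2.imwrite('pics/w15.png',i)
"
```

```text
t 41.82 pos [671.5 197.7 146.6] psi 5.0 q [13.4 39.5 62.2 -0.  78.4  8.4] F [-1.2 -0.2  0.6] w 0.0645
slide [ 0.0371 -0.1894 -0.0078] angular [5.03 0.03 0.15] rows 4.6328178645779605 0.7027091164403735
```

View pics/w15.png

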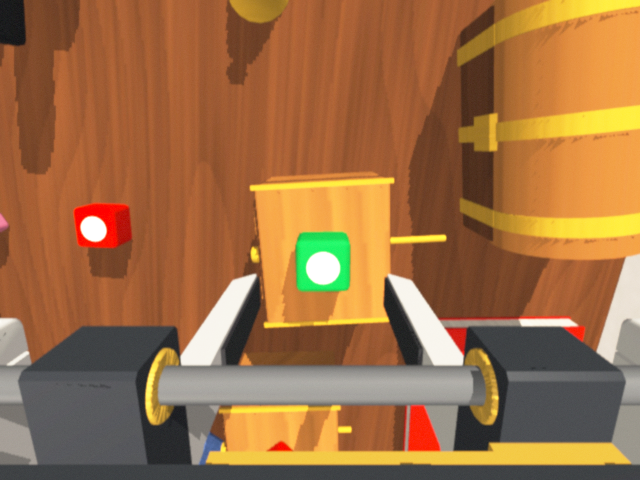

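{"op": "drive_tool", "data": {"deltas": [{"slide":[0,-0.035,0],"angular":[5,0,0]},{"slide":[0,-0.07,-0.002],"angular":[5,0,0]},{"slide":[0.01,-0.11,-0.004],"angular":[5,0,0]},{"slide":[0.02,-0.15,-0.006],"angular":[5,0,0]},{"slide":[0.03,-0.19,-0.008],"angular":[5,0,0]},{"slide":[0.037,-0.19,-0.008],"angular":[5,0,0]},{"slide":[0.037,-0.19,-0.008],"angular":[5,0,0]},{"slide":[0.037,-0.19,-0.008],"angular":[5,0,0]}]}}

```text
clock: 42.53
tool_pos: [0.4832, 0.1894, 0.1109]
eef_rot: [[0.002, 1.0, 0.001], [0.001, 0.001, -1.0], [-1.0, 0.002, -0.001]]
contact_force: [1.1, 0.4, 0.7]
width: 0.0645
```

```bash
python3 -c "
from h import *
plan(482,189.5,7,0)
"
```

```text
t 42.53 pos [483.2 189.4 110.9] psi 0.0 q [17.4 18.9 98.2 -0.  62.7 17.3] F [1.1 0.4 0.7] w 0.0645
slide [ 0.1039 -0.0014 -0.    ] angular [ 0.04 -0.03 -0.11] rows 2.4929604739531523 0.01715436409585259
```

{"op": "drive_tool", "data": {"deltas": [{"slide":[0.03,0,0],"angular":[0,0,0]},{"slide":[0.06,0,0],"angular":[0,0,0]},{"slide":[0.085,0,0],"angular":[0,0,0]},{"slide":[0.1,0,0],"angular":[0,0,0]},{"slide":[0.104,0,0],"angular":[0,0,0]},{"slide":[0.104,0,0],"angular":[0,0,0]},{"slide":[0.104,0,0],"angular":[0,0,0]},{"slide":[0.104,0,0],"angular":[0,0,0]}]}}

```text
clock: 43.2
tool_pos: [0.4834, 0.1894, 0.0072]
eef_rot: [[0.002, 1.0, 0.0], [0.001, 0.0, -1.0], [-1.0, 0.002, -0.001]]
contact_force: [-0.7, 0.1, -0.9]
width: 0.0646
```

{"op": "drive_tool", "data": {"deltas": [{"slide":[0,0,0],"angular":[0,0,0]},{"slide":[0,0,0],"angular":[0,0,0]},{"slide":[0,0,0],"angular":[0,0,0]},{"slide":[0,0,0],"angular":[0,0,0]},{"slide":[0,0,0],"angular":[0,0,0]},{"slide":[0,0,0],"angular":[0,0,0]},{"slide":[0,0,0],"angular":[0,0,0]},{"slide":[0,0,0],"angular":[0,0,0]}], "hand": 255, "squeeze": 20}}

```text
clock: 43.87
tool_pos: [0.4822, 0.1892, 0.0059]
eef_rot: [[0.0, 1.0, 0.001], [0.0, 0.001, -1.0], [-1.0, 0.0, -0.0]]
contact_force: [-1.3, 0.0, 3.3]
width: 0.0336
```

{"op": "drive_tool", "data": {"deltas": [{"slide":[-0.04,0,0],"angular":[0,0,0]},{"slide":[-0.08,0,0],"angular":[0,0,0]},{"slide":[-0.12,0,0.01],"angular":[0,0,0]},{"slide":[-0.13,0,0.05],"angular":[0,0,0]},{"slide":[-0.13,0,0.09],"angular":[0,0,0]},{"slide":[-0.13,0,0.13],"angular":[0,0,0]},{"slide":[-0.13,0,0.17],"angular":[0,0,0]},{"slide":[-0.13,0,0.21],"angular":[0,0,0]}]}}

```text
clock: 44.53
tool_pos: [0.4818, -0.0226, 0.1358]
eef_rot: [[0.0, 1.0, 0.001], [-0.0, 0.001, -1.0], [-1.0, 0.0, 0.0]]
contact_force: [1.6, 0.4, -1.2]
width: 0.0342
```

```bash
python3 -c "
from h import *
plan(561,-327,130,0)
"
```

```text
t 44.53 pos [481.8 -22.6 135.8] psi 0.1 q [ -7.   12.8 102.5   0.   64.7  -7.1] F [ 1.6  0.4 -1.2] w 0.0342
slide [0.0059 0.079  0.3044] angular [ 0.05  0.   -0.01] rows 7.5435929568092295 0.007248248174968787
```

{"op": "drive_tool", "data": {"deltas": [{"slide":[0,0.01,0.038],"angular":[0,0,0]},{"slide":[0,0.02,0.076],"angular":[0,0,0]},{"slide":[0,0.03,0.115],"angular":[0,0,0]},{"slide":[0,0.04,0.154],"angular":[0,0,0]},{"slide":[0,0.05,0.193],"angular":[0,0,0]},{"slide":[0,0.06,0.232],"angular":[0,0,0]},{"slide":[0,0.07,0.27],"angular":[0,0,0]},{"slide":[0,0.079,0.304],"angular":[0,0,0]}]}}

```text
clock: 45.2
tool_pos: [0.5613, -0.3272, 0.1353]
eef_rot: [[-0.0, 1.0, -0.0], [0.0, -0.0, -1.0], [-1.0, -0.0, -0.0]]
contact_force: [0.2, 0.4, 0.5]
width: 0.034
```

```bash
python3 -c "
from h import *
plan(561,-327,91,0)
"
```

```text
t 45.2 pos [ 561.3 -327.2  135.3] psi -0.0 q [-33.5  33.3  73.7  -0.   73.  -33.5] F [0.2 0.4 0.5] w 0.034
slide [ 0.0443 -0.0003 -0.0002] angular [-0.01 -0.01  0.02] rows 1.063135400073618 0.0033650847264628343
```

{"op": "drive_tool", "data": {"deltas": [{"slide":[0.01,0,0],"angular":[0,0,0]},{"slide":[0.02,0,0],"angular":[0,0,0]},{"slide":[0.03,0,0],"angular":[0,0,0]},{"slide":[0.038,0,0],"angular":[0,0,0]},{"slide":[0.042,0,0],"angular":[0,0,0]},{"slide":[0.044,0,0],"angular":[0,0,0]},{"slide":[0.044,0,0],"angular":[0,0,0]},{"slide":[0.044,0,0],"angular":[0,0,0]}]}}

```text
clock: 45.87
tool_pos: [0.5617, -0.3246, 0.0923]
eef_rot: [[0.001, 1.0, 0.001], [-0.0, 0.001, -1.0], [-1.0, 0.001, 0.0]]
contact_force: [-0.4, -0.1, 0.9]
width: 0.034
```

{"op": "drive_tool", "data": {"deltas": [{"slide":[0.001,0,0],"angular":[0,0,0]},{"slide":[0.001,0,0],"angular":[0,0,0]},{"slide":[0.001,0,0],"angular":[0,0,0]},{"slide":[0.001,0,0],"angular":[0,0,0]},{"slide":[0.001,0,0],"angular":[0,0,0]},{"slide":[0.001,0,0],"angular":[0,0,0]},{"slide":[0.001,0,0],"angular":[0,0,0]},{"slide":[0.001,0,0],"angular":[0,0,0]}]}}

```text
clock: 46.53
tool_pos: [0.5614, -0.3248, 0.0907]
eef_rot: [[0.0, 1.0, 0.001], [0.0, 0.001, -1.0], [-1.0, 0.0, -0.0]]
contact_force: [-0.3, -0.3, -1.0]
width: 0.0342
```

{"op": "drive_tool", "data": {"deltas": [{"slide":[0.001,0,0],"angular":[0,0,0]},{"slide":[0.001,0,0],"angular":[0,0,0]},{"slide":[0.001,0,0],"angular":[0,0,0]},{"slide":[0.001,0,0],"angular":[0,0,0]},{"slide":[0.001,0,0],"angular":[0,0,0]},{"slide":[-0.01,0,0],"angular":[0,0,0]},{"slide":[-0.03,0,0],"angular":[0,0,0]},{"slide":[-0.055,0,0],"angular":[0,0,0]}], "hand": 80}}

```text
clock: 47.2
tool_pos: [0.5609, -0.3245, 0.1459]
eef_rot: [[-0.002, 1.0, 0.0], [0.001, 0.0, -1.0], [-1.0, -0.002, -0.001]]
contact_force: [-0.3, -0.2, 0.4]
width: 0.0646
```

```bash
python3 -c "
from h import *
plan(422,-293,110,-36)
i=read_camera('wrist'); cv2.imwrite('pics/w16.png',i)
"
```

```text
t 47.2 pos [ 560.9 -324.5  145.9] psi 0.0 q [-33.3  32.6  73.3  -0.   74.2 -33.3] F [-0.3 -0.2  0.4] w 0.0646
slide [ 0.0362 -0.1388 -0.0315] angular [ 3.603e+01 -3.000e-02  1.300e-01] rows 3.522065832812652 5.0315995421502375
```

View pics/w16.png

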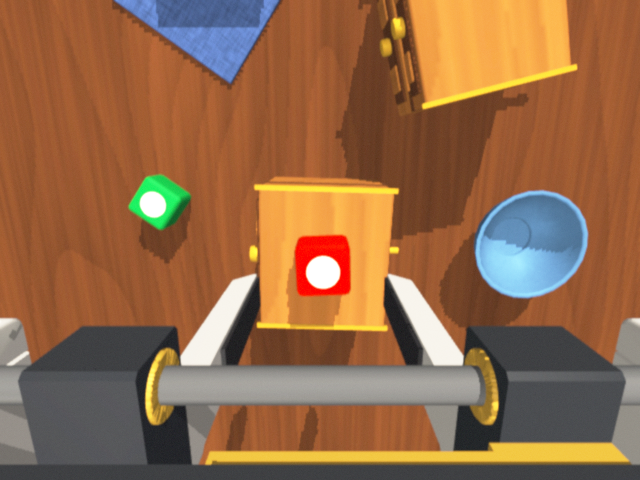

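{"op": "drive_tool", "data": {"deltas": [{"slide":[0,-0.035,-0.008],"angular":[7,0,0]},{"slide":[0,-0.07,-0.016],"angular":[14,0,0]},{"slide":[0,-0.105,-0.024],"angular":[21,0,0]},{"slide":[0.01,-0.139,-0.032],"angular":[28,0,0]},{"slide":[0.02,-0.139,-0.032],"angular":[35,0,0]},{"slide":[0.03,-0.139,-0.032],"angular":[36,0,0]},{"slide":[0.036,-0.139,-0.032],"angular":[36,0,0]},{"slide":[0.036,-0.139,-0.032],"angular":[36,0,0]}]}}

```text
clock: 47.92
tool_pos: [0.4228, -0.2929, 0.1089]
eef_rot: [[-0.001, 0.812, -0.584], [0.001, -0.584, -0.812], [-1.0, -0.001, -0.0]]
contact_force: [0.4, -0.5, 0.8]
width: 0.0645
```

```bash
python3 -c "
from h import *
plan(422,-293,7,-36)
i=read_camera('wrist'); cv2.imwrite('pics/w17.png',i)
"
```

```text
t 47.92 pos [ 422.8 -292.9  108.9] psi -35.7 q [-38.8  18.7  98.9   0.   62.5  -3.1] F [ 0.4 -0.5  0.8] w 0.0645
slide [ 0.1019 -0.0005  0.0006] angular [ 0.27 -0.    0.06] rows 2.4432264491487063 0.038435078999922455
```

View pics/w17.png

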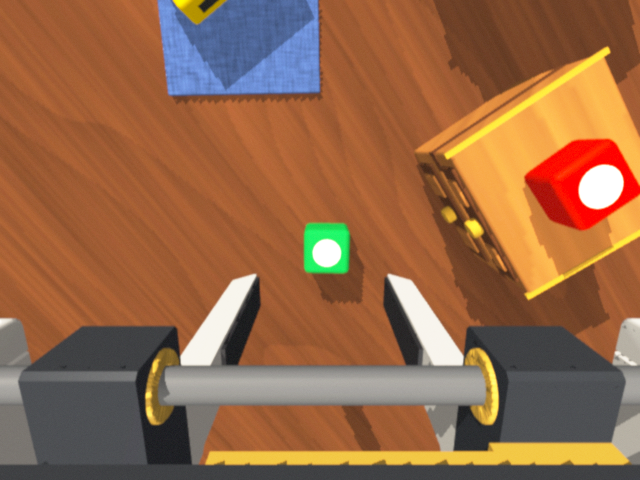

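{"op": "drive_tool", "data": {"deltas": [{"slide":[0.03,0,0],"angular":[0,0,0]},{"slide":[0.06,0,0],"angular":[0,0,0]},{"slide":[0.085,0,0],"angular":[0,0,0]},{"slide":[0.098,0,0],"angular":[0,0,0]},{"slide":[0.102,0,0],"angular":[0,0,0]},{"slide":[0.102,0,0],"angular":[0,0,0]},{"slide":[0.102,0,0],"angular":[0,0,0]},{"slide":[0.102,0,0],"angular":[0,0,0]}]}}

```text
clock: 48.63
tool_pos: [0.4232, -0.2934, 0.009]
eef_rot: [[0.002, 0.81, -0.587], [-0.001, -0.587, -0.81], [-1.0, 0.002, 0.0]]
contact_force: [0.9, -0.1, 0.6]
width: 0.0645
```

{"op": "drive_tool", "data": {"deltas": [{"slide":[0,0,0],"angular":[0,0,0]},{"slide":[0,0,0],"angular":[0,0,0]},{"slide":[0,0,0],"angular":[0,0,0]},{"slide":[0,0,0],"angular":[0,0,0]},{"slide":[0,0,0],"angular":[0,0,0]},{"slide":[0,0,0],"angular":[0,0,0]},{"slide":[0,0,0],"angular":[0,0,0]},{"slide":[0,0,0],"angular":[0,0,0]}], "hand": 255, "squeeze": 20}}

```text
clock: 49.3
tool_pos: [0.4225, -0.293, 0.008]
eef_rot: [[0.0, 0.809, -0.587], [-0.0, -0.587, -0.809], [-1.0, 0.0, 0.0]]
contact_force: [-0.6, -0.5, 3.6]
width: 0.0342
```

{"op": "drive_tool", "data": {"deltas": [{"slide":[-0.03,0,0],"angular":[0,0,0]},{"slide":[-0.065,0,0],"angular":[0,0,0]},{"slide":[-0.1,0,0],"angular":[0,0,0]},{"slide":[-0.13,0,0],"angular":[0,0,0]},{"slide":[-0.14,0,0],"angular":[0,0,0]},{"slide":[-0.14,0,0],"angular":[0,0,0]},{"slide":[-0.14,0,0],"angular":[0,0,0]},{"slide":[-0.14,0,0],"angular":[0,0,0]}]}}

```text
clock: 49.97
tool_pos: [0.4218, -0.2924, 0.1458]
eef_rot: [[-0.002, 0.809, -0.587], [0.002, -0.587, -0.809], [-1.0, -0.003, -0.0]]
contact_force: [-0.4, -0.4, -0.6]
width: 0.0341
```

```bash
python3 -c "
from h import *
plan(656,-168,145,-36)
"
```

```text
t 49.97 pos [ 421.8 -292.4  145.8] psi -36.0 q [-38.8  16.   97.   -0.   67.2  -2.9] F [-0.4 -0.4 -0.6] w 0.0341
slide [ 0.0005  0.1165 -0.2383] angular [ 0.03 -0.01  0.16] rows 6.360429934324879 0.023211897333399296
```

{"op": "drive_tool", "data": {"deltas": [{"slide":[0,0.018,-0.037],"angular":[0,0,0]},{"slide":[0,0.036,-0.074],"angular":[0,0,0]},{"slide":[0,0.054,-0.111],"angular":[0,0,0]},{"slide":[0,0.072,-0.148],"angular":[0,0,0]},{"slide":[0,0.09,-0.185],"angular":[0,0,0]},{"slide":[0,0.108,-0.22],"angular":[0,0,0]},{"slide":[0,0.117,-0.238],"angular":[0,0,0]},{"slide":[0.01,0.117,-0.238],"angular":[0,0,0]}]}}

```text
clock: 50.63
tool_pos: [0.6595, -0.1663, 0.136]
eef_rot: [[-0.0, 0.811, -0.585], [0.001, -0.585, -0.811], [-1.0, -0.001, -0.0]]
contact_force: [0.1, -0.2, -0.0]
width: 0.0338
```

```bash
python3 -c "
from h import *
plan(656,-168,93,-36)
"
```

```text
t 50.63 pos [ 659.5 -166.3  136. ] psi -35.8 q [-17.2  37.2  67.4   0.   75.4  18.5] F [ 0.1 -0.2 -0. ] w 0.0338
slide [ 0.043  -0.0018  0.0034] angular [ 0.22 -0.01  0.03] rows 1.036065025304091 0.030865161837495252
```

{"op": "drive_tool", "data": {"deltas": [{"slide":[0.01,0,0.003],"angular":[0,0,0]},{"slide":[0.02,0,0.003],"angular":[0,0,0]},{"slide":[0.03,0,0.003],"angular":[0,0,0]},{"slide":[0.037,0,0.003],"angular":[0,0,0]},{"slide":[0.041,0,0.003],"angular":[0,0,0]},{"slide":[0.043,0,0.003],"angular":[0,0,0]},{"slide":[0.043,0,0.003],"angular":[0,0,0]},{"slide":[0.043,0,0.003],"angular":[0,0,0]}]}}

```text
clock: 51.3
tool_pos: [0.6552, -0.1716, 0.0952]
eef_rot: [[0.001, 0.809, -0.587], [-0.0, -0.587, -0.809], [-1.0, 0.001, -0.0]]
contact_force: [0.2, 0.1, -0.6]
width: 0.0337
```

{"op": "drive_tool", "data": {"deltas": [{"slide":[0.001,0,0],"angular":[0,0,0]},{"slide":[0.001,0,0],"angular":[0,0,0]},{"slide":[0.001,0,0],"angular":[0,0,0]},{"slide":[0.001,0,0],"angular":[0,0,0]},{"slide":[0.001,0,0],"angular":[0,0,0]},{"slide":[0.001,0,0],"angular":[0,0,0]},{"slide":[0.001,0,0],"angular":[0,0,0]},{"slide":[0.001,0,0],"angular":[0,0,0]}]}}

```text
clock: 51.97
tool_pos: [0.6551, -0.1714, 0.0938]
eef_rot: [[0.0, 0.809, -0.587], [-0.0, -0.587, -0.809], [-1.0, 0.0, -0.0]]
contact_force: [0.2, 0.9, -0.6]
width: 0.034
```

Need 91, so I'll lower 2.5 mm more, then release.

{"op": "drive_tool", "data": {"deltas": [{"slide":[0.001,0,0],"angular":[0,0,0]},{"slide":[0.0025,0,0],"angular":[0,0,0]},{"slide":[0.0025,0,0],"angular":[0,0,0]},{"slide":[0.0025,0,0],"angular":[0,0,0]},{"slide":[0.0025,0,0],"angular":[0,0,0]},{"slide":[0.0025,0,0],"angular":[0,0,0]},{"slide":[0.0025,0,0],"angular":[0,0,0]},{"slide":[0.0025,0,0],"angular":[0,0,0]}]}}

```text
clock: 52.63
tool_pos: [0.6551, -0.1714, 0.0912]
eef_rot: [[-0.0, 0.809, -0.587], [0.0, -0.587, -0.809], [-1.0, -0.0, 0.0]]
contact_force: [0.2, 0.9, 0.5]
width: 0.0339
```

{"op": "drive_tool", "data": {"deltas": [{"slide":[0,0,0],"angular":[0,0,0]},{"slide":[0,0,0],"angular":[0,0,0]},{"slide":[0,0,0],"angular":[0,0,0]},{"slide":[0,0,0],"angular":[0,0,0]},{"slide":[0,0,0],"angular":[0,0,0]},{"slide":[-0.01,0,0],"angular":[0,0,0]},{"slide":[-0.035,0,0],"angular":[0,0,0]},{"slide":[-0.07,0,0],"angular":[0,0,0]}], "hand": 80}}

```text
clock: 53.3
tool_pos: [0.654, -0.1711, 0.1601]
eef_rot: [[-0.005, 0.809, -0.587], [0.001, -0.587, -0.809], [-1.0, -0.004, 0.001]]
contact_force: [0.4, 0.5, -0.2]
width: 0.0646
```

```bash
python3 -c "
from h import *
plan(656,-168,93,-36)
cv2.imwrite('pics/w18.png',read_camera('wrist'))
cv2.imwrite('pics/s5.png',read_camera('scene'))
"
```

```text
t 53.3 pos [ 654.  -171.1  160.1] psi -36.0 q [-17.8  35.7  66.5  -0.   78.   18.2] F [ 0.4  0.5 -0.2] w 0.0646
slide [ 0.0671  0.0001 -0.0038] angular [0.03 0.09 0.26] rows 1.6108861332689204 0.03800278078169783
```

View pics/w18.png

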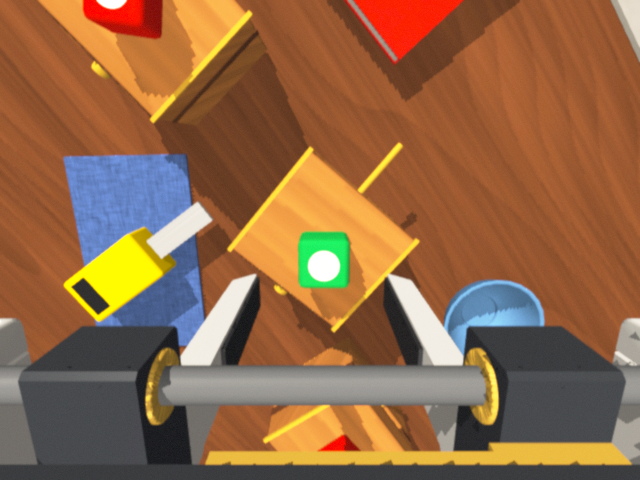

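View pics/s5.png

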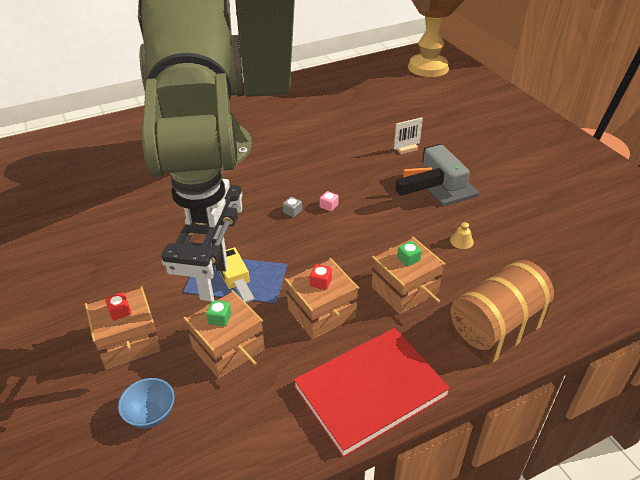

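```bash
python3 -c "
from h import *
plan(430,372,150,-3.3)
"
```

```text
t 53.4 pos [ 657.1 -172.1  168.3] psi -36.0 q [-17.8  35.3  66.1   0.   78.1  18.2] F [-0.3 -0.   0.6] w 0.0643
slide [ 0.0147 -0.5035 -0.3069] angular [-3.267e+01 -2.000e-02 -5.500e-01] rows 14.145207735170679 4.56312679561476
```

{"op": "drive_tool", "data": {"deltas": [{"slide":[0,-0.033,-0.02],"angular":[-4,0,0]},{"slide":[0,-0.066,-0.04],"angular":[-8,0,0]},{"slide":[0,-0.1,-0.061],"angular":[-12,0,0]},{"slide":[0,-0.134,-0.082],"angular":[-16,0,0]},{"slide":[0,-0.168,-0.102],"angular":[-20,0,0]},{"slide":[0,-0.202,-0.123],"angular":[-24,0,0]},{"slide":[0,-0.236,-0.144],"angular":[-28,0,0]},{"slide":[0,-0.27,-0.165],"angular":[-32.7,0,0]}], "hand": 0}}

```text
clock: 54.07
tool_pos: [0.5326, 0.1223, 0.162]
eef_rot: [[0.001, 0.999, -0.054], [0.0, -0.054, -0.999], [-1.0, 0.001, -0.0]]
contact_force: [0.6, 0.5, -0.2]
width: 0.0939
```

```bash
python3 -c "
from h import *
plan(430,372,150,-3.3)
"
```

```text
t 54.07 pos [532.6 122.3 162. ] psi -3.1 q [ 9.1 18.9 90.8  0.  70.2 12.2] F [ 0.6  0.5 -0.2] w 0.0939
slide [ 0.012  -0.1159 -0.2438] angular [ 0.21 -0.01 -0.06] rows 6.480917533027584 0.030315480924097606
```

{"op": "drive_tool", "data": {"deltas": [{"slide":[0,-0.018,-0.037],"angular":[0,0,0]},{"slide":[0,-0.036,-0.074],"angular":[0,0,0]},{"slide":[0,-0.054,-0.112],"angular":[0,0,0]},{"slide":[0,-0.072,-0.15],"angular":[0,0,0]},{"slide":[0,-0.09,-0.188],"angular":[0,0,0]},{"slide":[0,-0.108,-0.225],"angular":[0,0,0]},{"slide":[0,-0.116,-0.244],"angular":[0,0,0]},{"slide":[0.012,-0.116,-0.244],"angular":[0,0,0]}]}}

```text
clock: 54.73
tool_pos: [0.4305, 0.3751, 0.1516]
eef_rot: [[0.003, 0.999, -0.053], [0.003, -0.053, -0.999], [-1.0, 0.003, -0.003]]
contact_force: [0.5, -0.1, 0.1]
width: 0.094
```

```bash
python3 - <<'E'
from h import *
plan(430,372,36,-3.3)
cv2.imwrite('pics/w19.png',read_camera('wrist'))
i=read_camera("top"); cv2.imwrite("pics/t2.png",i)
for n,lo,hi,z in [("green",(50,120,60),(75,255,255),.113),("red",(0,200,120),(4,255,255),.113),("yellow",(24,150,120),(33,255,255),.038)]:
    cs,m=blobs(i,lo,hi,100);print(n);rects("top",i,cs,z)
E
```

```text
t 54.73 pos [430.5 375.1 151.6] psi -3.0 q [37.4 22.4 87.5  0.  69.8 40.4] F [ 0.5 -0.1  0.1] w 0.094
slide [ 0.1156 -0.0007  0.0035] angular [ 0.27 -0.19 -0.17] rows 2.772670188871178 0.0517826584949334
green
(414.3846130371094, 174.92308044433594) c [ 649.3 -170.3] size [31.6 37.3] ang 53.9 A 207.5
(248.0, 169.0) c [667.6 198.4] size [37.1 31. ] ang 0.5 A 202.5
red
(484.5, 214.5) c [ 557.1 -320.4] size [37.8 33.8] ang 89.2 A 232.0
(327.5000305175781, 176.0) c [649.1  22.8] size [33.4 36.6] ang 45.3 A 215.0
(326.2971496582031, 107.5523681640625) c [810.9  22.8] size [142.8 200.3] ang 5.6 A 5069.5
yellow
(379.0, 256.0) c [480.4 -93.9] size [46.  78.7] ang 89.2 A 633.0
```

View pics/w19.png

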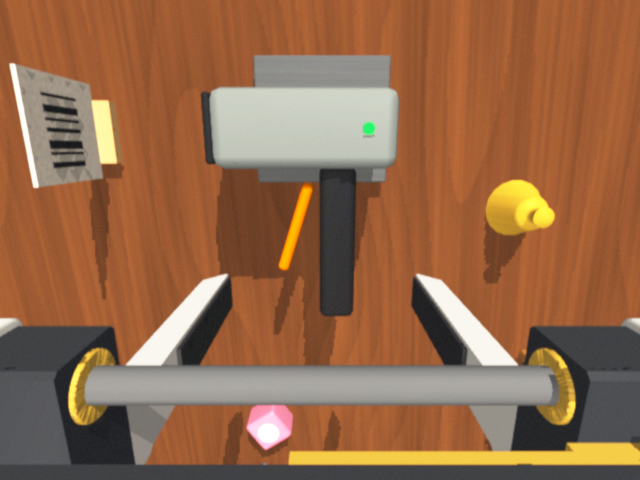

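View pics/t2.png

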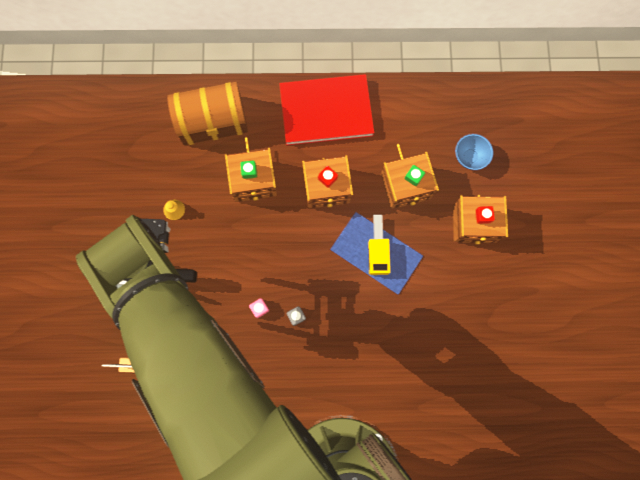

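{"op": "drive_tool", "data": {"deltas": [{"slide":[0.02,0,0.003],"angular":[0,0,0]},{"slide":[0.04,0,0.003],"angular":[0,0,0]},{"slide":[0.06,0,0.003],"angular":[0,0,0]},{"slide":[0.08,0,0.003],"angular":[0,0,0]},{"slide":[0.1,0,0.003],"angular":[0,0,0]},{"slide":[0.112,0,0.003],"angular":[0,0,0]},{"slide":[0.114,0,0.003],"angular":[0,0,0]},{"slide":[0.114,0,0.003],"angular":[0,0,0]}]}}

```text
clock: 55.5
tool_pos: [0.4318, 0.3673, 0.0353]
eef_rot: [[-0.0, 0.998, -0.058], [-0.0, -0.058, -0.998], [-1.0, -0.0, 0.0]]
contact_force: [0.8, -0.2, 0.3]
width: 0.0942
```

```bash
python3 - <<'E'
from h import *
plan(430,372,36,-3.3)
cv2.imwrite('pics/w20.png',read_camera('wrist'))
E
```

```text
t 55.5 pos [431.8 367.3  35.3] psi -3.3 q [36.7 30.5 93.  -0.  56.6 40. ] F [ 0.8 -0.2  0.3] w 0.0942
slide [-0.0007 -0.0021 -0.0046] angular [-0.02  0.03  0.03] rows 0.12144583566517957 0.0059009997421211
```

View pics/w20.png

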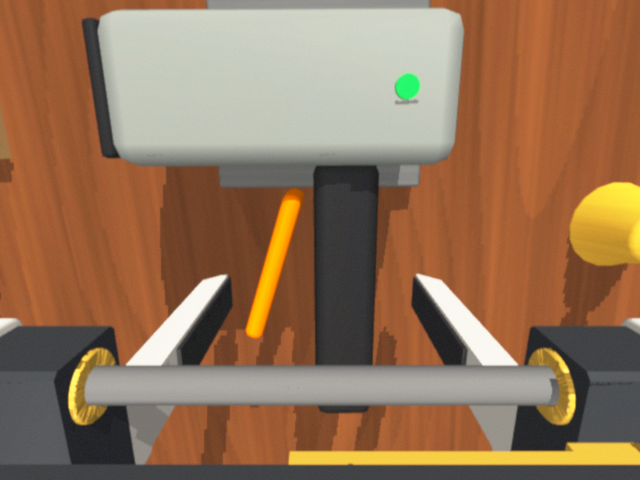

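{"op": "drive_tool", "data": {"deltas": [{"slide":[0,-0.002,-0.0045],"angular":[0,0,0]},{"slide":[0,-0.002,-0.0045],"angular":[0,0,0]},{"slide":[0,-0.002,-0.0045],"angular":[0,0,0]},{"slide":[0,-0.002,-0.0045],"angular":[0,0,0]},{"slide":[0,-0.002,-0.0045],"angular":[0,0,0]},{"slide":[0,-0.002,-0.0045],"angular":[0,0,0]},{"slide":[0,-0.002,-0.0045],"angular":[0,0,0]},{"slide":[0,-0.002,-0.0045],"angular":[0,0,0]}]}}

```text
clock: 56.22
tool_pos: [0.4297, 0.3725, 0.0353]
eef_rot: [[-0.0, 0.998, -0.057], [0.0, -0.057, -0.998], [-1.0, -0.0, 0.0]]
contact_force: [0.2, -0.2, -0.2]
width: 0.0939
```

{"op": "drive_tool", "data": {"deltas": [{"slide":[0,0,0],"angular":[0,0,0]},{"slide":[0,0,0],"angular":[0,0,0]},{"slide":[0,0,0],"angular":[0,0,0]},{"slide":[0,0,0],"angular":[0,0,0]},{"slide":[0,0,0],"angular":[0,0,0]},{"slide":[0,0,0],"angular":[0,0,0]},{"slide":[0,0,0],"angular":[0,0,0]},{"slide":[0,0,0],"angular":[0,0,0]}], "hand": 255, "squeeze": 20}}

```text
clock: 56.88
tool_pos: [0.4321, 0.3722, 0.035]
eef_rot: [[0.005, 0.998, -0.057], [0.0, -0.057, -0.998], [-1.0, 0.005, -0.001]]
contact_force: [30.3, -0.0, -20.2]
width: 0.046
```

```bash
python3 - <<'E'
from h import *
plan(430,372,36,-3.3)
cv2.imwrite('pics/w21.png',read_camera('wrist'))
E
```

```text
t 56.88 pos [432.1 372.2  35. ] psi -3.3 q [37.1 30.7 92.6 -0.2 56.4 40.5] F [ 30.3  -0.  -20.2] w 0.046
slide [-0.0011 -0.0021  0.0003] angular [ 0.04 -0.04 -0.29] rows 0.05595113075935542 0.04188256389111127
```

View pics/w21.png

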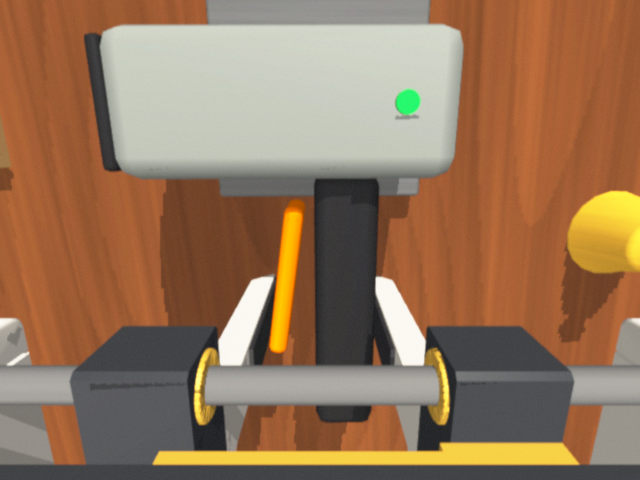

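{"op": "drive_tool", "data": {"deltas": [{"slide":[0,0.001,0],"angular":[0,0,0]},{"slide":[0,0.002,0],"angular":[0,0,0]},{"slide":[0,0.002,0],"angular":[0,0,0]},{"slide":[0,0.002,0],"angular":[0,0,0]},{"slide":[0,0.002,0],"angular":[0,0,0]},{"slide":[0,0.002,0],"angular":[0,0,0]},{"slide":[0,0.002,0],"angular":[0,0,0]},{"slide":[0,0.002,0],"angular":[0,0,0]}]}}

```text
clock: 57.6
tool_pos: [0.4346, 0.372, 0.0349]
eef_rot: [[0.005, 0.998, -0.058], [0.001, -0.058, -0.998], [-1.0, 0.005, -0.001]]
contact_force: [24.7, -0.3, -15.7]
width: 0.0406
```

```bash
python3 - <<'E'
from h import *
plan(430,372,36,-3.3)
i=read_camera("top")
cs,m=blobs(i,(24,150,120),(33,255,255),200); rects('top',i,cs,.038)
E
```

```text
t 57.6 pos [434.6 372.   34.9] psi -3.3 q [37.  30.9 92.4 -0.2 56.5 40.4] F [ 24.7  -0.3 -15.7] w 0.0406
slide [-0.0011 -0.0046  0.0003] angular [ 0.   -0.07 -0.31] rows 0.1128001352043247 0.044327721860293934
(379.0, 256.0) c [480.4 -93.9] size [46.  78.7] ang 89.2 A 634.0
```

```bash
python3 - <<'E'
from h import *
cv2.imwrite('pics/w22.png',read_camera('wrist'))
i=read_camera('scene'); cv2.imwrite('pics/s6.png',cv2.resize(i[100:260,330:530],None,fx=4,fy=4,interpolation=cv2.INTER_CUBIC)[:600])
E
```

```text
(no output)
```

View pics/w22.png

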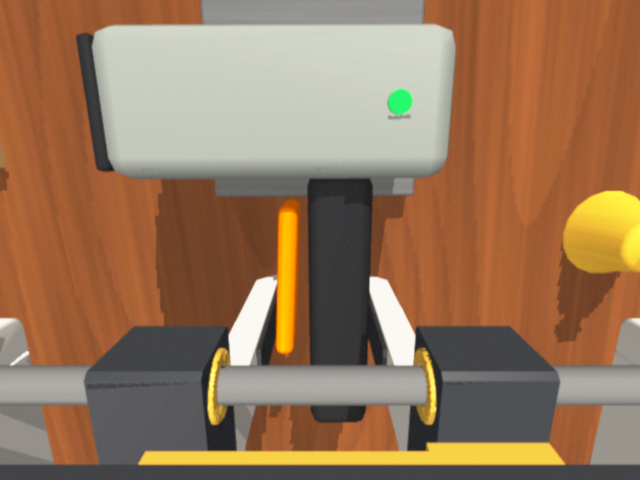

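View pics/s6.png

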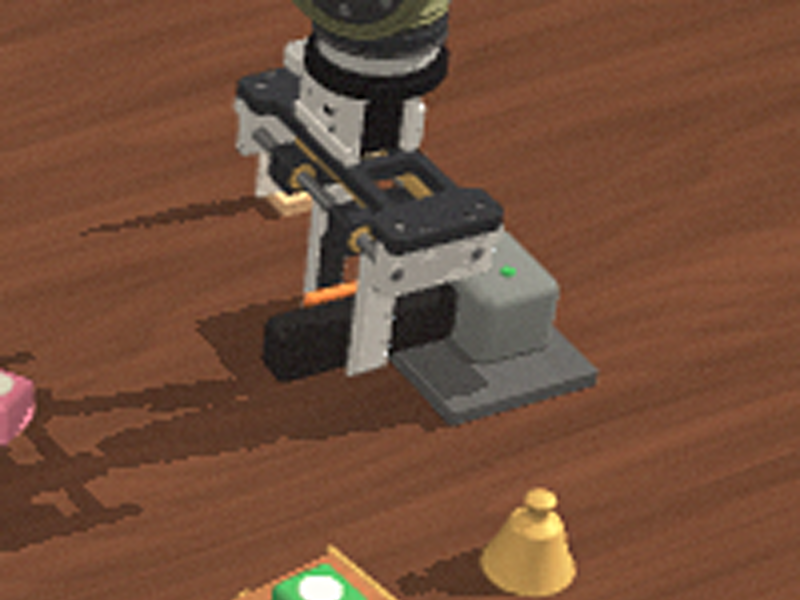

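{"op": "drive_tool", "data": {"deltas": [{"slide":[0,0.002,0],"angular":[0,0,0]},{"slide":[0,0.002,0],"angular":[0,0,0]},{"slide":[0,0.002,0],"angular":[0,0,0]},{"slide":[0,0.002,0],"angular":[0,0,0]},{"slide":[0,0.002,0],"angular":[0,0,0]},{"slide":[0,0.002,0],"angular":[0,0,0]},{"slide":[0,0.002,0],"angular":[0,0,0]},{"slide":[0,0.002,0],"angular":[0,0,0]}]}}

```text
clock: 58.42
tool_pos: [0.4347, 0.372, 0.035]
eef_rot: [[0.002, 0.998, -0.057], [-0.0, -0.057, -0.998], [-1.0, 0.002, 0.0]]
contact_force: [10.8, -0.9, -8.5]
width: 0.0404
```

```bash
python3 - <<'E'
from h import *
plan(430,372,36,-3.3)
cv2.imwrite('pics/w23.png',read_camera('wrist'))
E
```

```text
t 58.42 pos [434.7 372.   35. ] psi -3.3 q [36.9 31.  92.2 -0.1 56.7 40.2] F [10.8 -0.9 -8.5] w 0.0404
slide [-0.001  -0.0047  0.0002] angular [ 0.03  0.   -0.11] rows 0.11484805191082795 0.01564262620744981
```

View pics/w23.png

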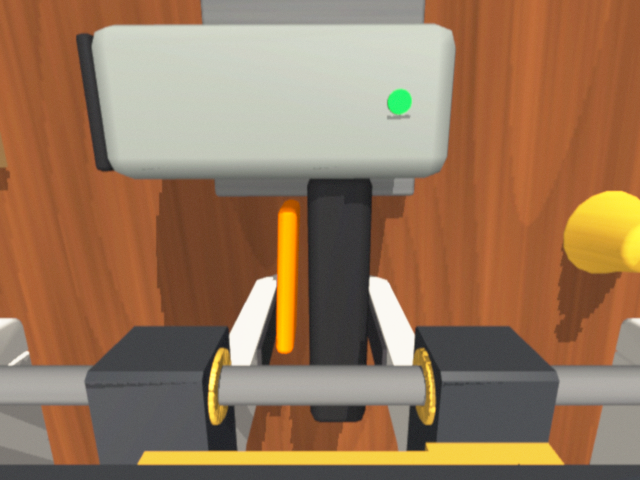

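```bash
python3 - <<'E'
from h import *
c=get_calibration("wrist"); i=cv2.imread("pics/w23.png")
cs,m=blobs(i,(5,200,150),(22,255,255),300)
for k in cs:
    vx=cv2.fitLine(np.array([ray(c,u,v,.068)[:2] for u,v in k[:,0,:]],np.float32),cv2.DIST_L2,0,.01,.01).ravel()
    print(cv2.boundingRect(k),np.degrees(np.arctan2(vx[1],vx[0])),vx[2:])
t=cv2.imread("pics/top0.png"); c=get_calibration("top")
cs,m=blobs(t[270:305,140:190],(12,220,150),(22,255,255),20)
for k in cs:
    vx=cv2.fitLine(np.array([ray(c,u+140,v+270,.068)[:2] for u,v in k[:,0,:]],np.float32),cv2.DIST_L2,0,.01,.01).ravel()
    print("free",np.degrees(np.arctan2(vx[1],vx[0])))
E
```

```text
(276, 200, 23, 154) 83.66414 [0.4210235  0.39196563]
free 69.23801
```

The trigger has swung 14.4° (0.25 rad) and held home, so I'll release.

{"op": "drive_tool", "data": {"deltas": [{"slide":[0,0,0],"angular":[0,0,0]},{"slide":[0,0,0],"angular":[0,0,0]},{"slide":[0,0,0],"angular":[0,0,0]},{"slide":[0,0,0],"angular":[0,0,0]},{"slide":[0,0,0],"angular":[0,0,0]},{"slide":[0,0,0],"angular":[0,0,0]},{"slide":[0,0,0],"angular":[0,0,0]},{"slide":[0,0,0],"angular":[0,0,0]}], "hand": 0}}

```text
clock: 59.13
tool_pos: [0.4339, 0.3722, 0.0353]
eef_rot: [[0.0, 0.998, -0.057], [-0.0, -0.057, -0.998], [-1.0, 0.0, 0.0]]
contact_force: [0.3, 1.1, 0.3]
width: 0.0904
```

{"op": "drive_tool", "data": {"deltas": [{"slide":[-0.02,0,0],"angular":[0,0,0]},{"slide":[-0.05,0,0],"angular":[0,0,0]},{"slide":[-0.08,0,0],"angular":[0,0,0]},{"slide":[-0.12,0,0],"angular":[0,0,0]},{"slide":[-0.15,0,0],"angular":[0,0,0]},{"slide":[-0.15,0,0],"angular":[0,0,0]},{"slide":[-0.15,0,0],"angular":[0,0,0]},{"slide":[-0.15,0,0],"angular":[0,0,0]}]}}

```text
clock: 59.8
tool_pos: [0.4335, 0.372, 0.1843]
eef_rot: [[-0.001, 0.998, -0.057], [-0.001, -0.057, -0.998], [-1.0, -0.001, 0.001]]
contact_force: [-0.1, 0.6, -0.6]
width: 0.094
```

```bash
python3 - <<'E'
from h import *
plan(430,372,185,-3.3)
cw=get_calibration("wrist"); w=read_camera('wrist'); cv2.imwrite('pics/w24.png',w)
cs,m=blobs(w,(5,200,150),(22,255,255),100)
for k in cs:
    vx=cv2.fitLine(np.array([ray(cw,u,v,.068)[:2] for u,v in k[:,0,:]],np.float32),cv2.DIST_L2,0,.01,.01).ravel()
    print("trig",cv2.boundingRect(k),np.degrees(np.arctan2(vx[1],vx[0])))
i=read_camera("top"); cv2.imwrite("pics/t3.png",i)
for n,lo,hi,z in [("green",(50,120,60),(75,255,255),.113),("red",(0,200,120),(4,255,255),.113),("yellow",(24,150,120),(33,255,255),.038)]:
    cs,m=blobs(i,lo,hi,100);print(n);rects("top",i,cs,z)
E
```

```text
t 59.8 pos [433.5 372.  184.3] psi -3.3 q [37.  20.9 85.1 -0.  74.1 40.2] F [-0.1  0.6 -0.6] w 0.094
slide [-0.0007 -0.0035  0.0002] angular [0.02 0.05 0.05] rows 0.08470620691053261 0.01037567256997092
trig (279, 175, 31, 79) 69.3733
green
(414.3846130371094, 174.92308044433594) c [ 649.3 -170.3] size [31.6 37.3] ang 53.9 A 207.5
(248.0, 169.0) c [667.6 198.4] size [37.1 31. ] ang 0.5 A 202.5
red
(484.5, 214.5) c [ 557.1 -320.4] size [37.8 33.8] ang 89.2 A 232.5
(327.5000305175781, 176.0) c [649.1  22.8] size [33.4 36.5] ang 45.3 A 212.5
(326.33837890625, 107.46437072753906) c [810.9  22.8] size [142.8 199.8] ang 5.6 A 5069.5
yellow
(379.0, 256.0) c [480.4 -93.9] size [45.9 78.7] ang 89.2 A 632.5
```

View pics/t3.png

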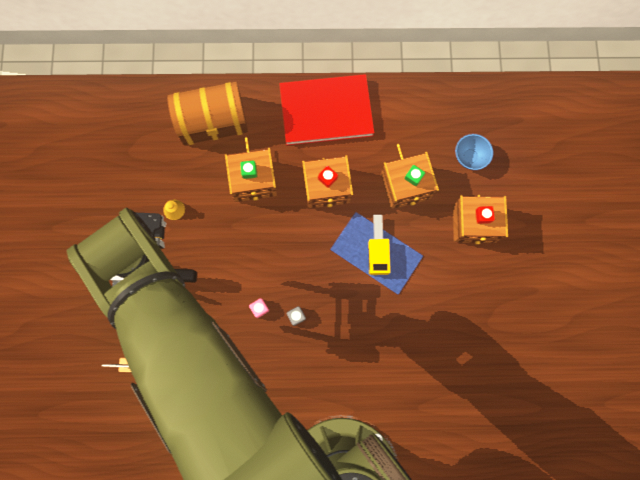

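View pics/w24.png

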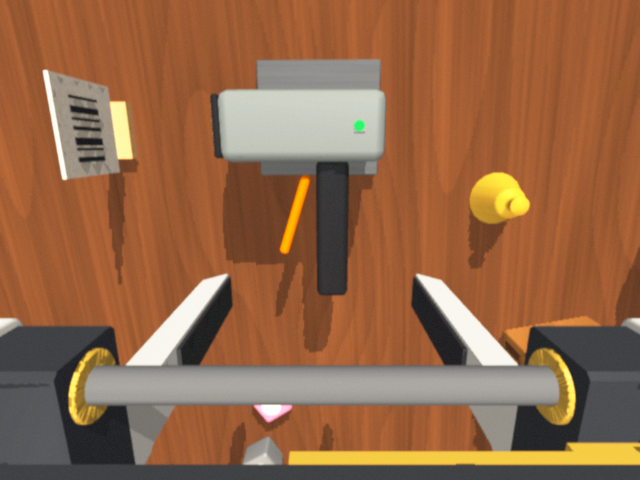

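```bash
python3 -c "
from plant import bot
print(bot.sign_off())"
```

```text
the job is handed in; nothing more can be done
None
```

The job is done and handed in at about 60 s of the 210 s allowed. No verdict comes back, so the checks below are my own.

| Box (left to right in the top camera) | Result | Marker |
|---|---|---|
| 1 | Fits: blade about 52 mm in | Green |
| 2 | Jams at about 18 mm, about 15 N | Red |
| 3 | Fits: blade about 52 mm in | Green |
| 4 | Jams at about 18 mm, about 16 N | Red |

**Rods:** in the scene camera the rods stick out far behind the two boxes that fit and only slightly further than at the start behind the two that jam. I did not measure their length. Box 4 was felt 16 mm off centre to clear a marker; its rod moved about as much as box 2's.

**Gauge:** it lies flat on the blue mat, about 14 mm from the mat's centre, and had not moved at the last look.

**Scanner:** the trigger turned 14.4° (0.25 rad) and stayed home for at least 0.7 s. It then sprang back to its free angle, 69.4° against 69.2° before.

**Bystanders:** the bowl and bell are where they were in the top camera, and the robot is clear of everything.

**What did not go as planned:**
- The gauge's handle brushed a red marker at about 11 N on the way to box 1. The marker did not move, and the gauge did not slip in the grip.
- With the trigger home, the jaws read 40 mm wide instead of the stated 48 mm, so I went by the measured angle.
- The first squeeze was off centre and read up to about 30 N sideways at the wrist; I re-centred while holding it.

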